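# Swap the drives in a drive rack

### The arm

A 6-joint arm with a two-finger parallel gripper is mounted at the origin on a cart in front of the work surface, level with it; the furniture and walls round the work are solid. World frame = base frame: x ahead of the robot, y to its left, z up, the work surface at z = 0. Lengths are in mm, angles in rad, forces in N, time in s.
With the tool pointing down it reaches from about 275 to 1000 mm from the base axis. Payload 8.4 kg.
Tool frame: the origin (TCP) lies between the finger pads; the fingertips stand 22 mm ahead of it and the grasp point (between the pads) lies 3 mm ahead of it; z points along the fingers, y is the line along which they close (so a half turn about z gives the same grasp; the last joint's range is limited). The gripper opens to 85 mm and grips with 20 to 120 N. Pads are 22 mm wide; open, the fingers measure 114 mm over their backs; the gripper's body (76 mm by 85 mm) begins 54 mm behind the grasp point. The pads swing forward as they close: fully open they stand 13 mm farther back than shut.
Start: joints at [-1.298, 0.353, 1.633, -0, 1.155, -0.002], TCP at [169.595, -601.553, 253.281] pointing down, gripper open.
Joint ranges: [-2.63, 2.63], [-0.92, 2.1], [0.06, 2.66], [-1.3, 4.44], [0, 2.69], [-3.02, 3.02]. Speed limits (rad/s): [2.22, 2.22, 2.79, 3.14, 3.14, 3.14].

### API

Orientations are given as [roll, pitch, yaw] about the fixed x, y, z axes, in that order (R = Rz(yaw) Ry(pitch) Rx(roll)).
In Python, from rig import r, grab_frame gives the robot as it stands.
- The arm moves only by the shell command python3 -m inch 'ROWS' [FORCE]. ROWS is JSON, a list of rows, each a list of 7 numbers: the turn, a rotation vector about the tool's x, y, z as a fraction of full scale, then the shift along the tool's x, y, z as a fraction of full scale, then the closure, from 0 (fully open) to 1 (shut). In form: [[rx, ry, rz, dx, dy, dz, fingers], ...]. A call has 1 to 8 rows; each row shifts and turns the commanded pose from where the row before left it, along the tool's axes as they then stand; what a row does not reach is not made up. Full scale, the value 1, is 2.5 cm for a shift and pi rad for a turn. A row lasts 1/12 s, in which the tool goes at most 41.7 mm and 7.16 degrees, less where a joint would pass 70% of its speed; a pose out of reach is approached as far as the arm can. A call with a number of a shift or a turn outside -1 to 1 is refused whole. A call with a gripper value outside its range is refused whole. The fingers move at their own pace and stop on an object; FORCE is the grip in N (left out, the last holds). Time passes only in rows, so rows that do not move let the fingers close. It gives the time, the measured TCP pose, the force, the opening and the grip force at its end, in the units of the state.
- r.sense(): the state, without advancing time (a new reading comes with each control period).
- grab_frame(name): name is "scene" or "top"; returns a dict with "pixels" (400x640x3 uint8, red, green, blue), "z_map" (400x640 float32, mm along the optical axis (not along the pixel's ray), 0 where there is no reading), "vertical_fov" (degrees; the focal length in pixels is half the picture's height over the tangent of half this angle, whatever the lens; pixels are square), "cx", "cy" (the principal point, pixels), "cam_to_world" (4x4, takes a point from camera to world coordinates). Camera axes: x right, y down, z forward; pixel columns grow to the right and rows downward; lengths in mm; the calibration is good to about 2 mm. A picture is of the moment at which its call begins.
- r.sign_off(): hands the job in; it is judged then, once.
The state is a dict: "clock": time; "qpos": joint angles; "qvel": joint speeds; "joint_efforts": joint torques, N m; "eef_pos": TCP position; "tcp_rot": TCP orientation; "contact_force": force on the tool from outside, world axes, zero at the start; "wrist_torque": the same for the moment, N m; "opening": opening from 0.0 (shut) to 1.0 (fully open); "grasp_force": force on a finger pad.
Only numpy, scipy, OpenCV 4.12 (cv2) and the standard library are available. Lean on these libraries where they do the work, as an engineer would, in place of code of your own. Each camera call takes 0.05 s, during which the arm holds its last target. There are 200 camera calls.

### The job

Swap the drives in the drive rack: pull open the drawer of the small drawer unit, take the finished drives, which stick out of the rack's bays, and lay them in the drawer. Slide every new drive that lies on the bench lengthwise into a free bay of its own, fully home against the back stop, and leave the drawer pushed shut. Leave the dish of screws and the flux tub where they are.

Things in the scene. Friction and masses are not known exactly. Their poses are not given: they have to be found in the camera images.
- rack: the drive rack, fixed: a low grey box with two columns of two flat bays, open at the front (-x of its frame, towards the robot), 197 mm wide, 58 mm high, about 103 mm deep; a solid middle panel 34 mm wide parts the columns. Origin on the bench, 55 mm behind the mouth plane, midway across; x points into the bays, z up. Bay floors lie 20 mm (low) and 39 mm (high) above the bench; column centres are 53.75 mm left and right of the middle
- bay_left_low (a point): the mouth of a bay of the drive rack (left column, lower level): the point on the bay's floor, midway between its side walls, in the plane of the mouth; x points into the bay, y to the left, z up. Every bay is 73.5 mm wide and 10.5 mm high inside and 95 mm deep from this plane to its back stop; its edges are bevelled 4 mm as a lead-in. A drive fully home reaches the back stop, its middle 45 mm past this plane and its rear 5 mm proud of it.
- bay_left_high (a point): the mouth of a bay of the drive rack (left column, upper level): the point on the bay's floor, midway between its side walls, in the plane of the mouth; x points into the bay, y to the left, z up. Every bay is 73.5 mm wide and 10.5 mm high inside and 95 mm deep from this plane to its back stop; its edges are bevelled 4 mm as a lead-in. A drive fully home reaches the back stop, its middle 45 mm past this plane and its rear 5 mm proud of it.
- bay_right_low (a point): the mouth of a bay of the drive rack (right column, lower level): the point on the bay's floor, midway between its side walls, in the plane of the mouth; x points into the bay, y to the left, z up. Every bay is 73.5 mm wide and 10.5 mm high inside and 95 mm deep from this plane to its back stop; its edges are bevelled 4 mm as a lead-in. A drive fully home reaches the back stop, its middle 45 mm past this plane and its rear 5 mm proud of it.
- bay_right_high (a point): the mouth of a bay of the drive rack (right column, upper level): the point on the bay's floor, midway between its side walls, in the plane of the mouth; x points into the bay, y to the left, z up. Every bay is 73.5 mm wide and 10.5 mm high inside and 95 mm deep from this plane to its back stop; its edges are bevelled 4 mm as a lead-in. A drive fully home reaches the back stop, its middle 45 mm past this plane and its rear 5 mm proud of it.
- unit: the drawer unit, fixed: a grey one-drawer cabinet 210 mm deep, 200 mm wide, 75 mm high; origin on the bench under its centre; the drawer slides out to -x of this frame, towards the robot; y left, z up
- unit_drawer0 (a joint): how far the drawer is pulled out, m: 0 shut, 0.14 fully open; moves with about 1 N of friction and stays where it is left
- unit_drawer0_handle (a point): middle of the drawer's handle: a level steel bar 11 mm thick and about 100 mm long, along y, held by two posts about 42 mm either side of its middle, its axis 35 mm in front of the drawer's front, so 29 mm of free space lie between bar and front; about 42 mm above the bench, 34 mm below the unit's top. x points into the unit
- drawer_floor (a point): centre of the drawer's inner floor, moving with the drawer; x into the unit, y left, z up. The inside is 165 mm (x) by 158 mm (y), its walls 31 mm high; the floor lies 22 mm above the bench. Fully open, the part clear of the unit's top runs from x = -82 mm to about x = +51 mm. There is room for two drives, side by side or one upon the other
- new_0: a 2.5 inch solid state drive: a flat dark slab 70 x 100 mm and 7 mm thick, 45 to 75 g; origin at the centre of its underside, x across its 70 mm width, y along its 100 mm length, z up. A new drive, lying flat on the bench at the start; absent in some starts. Either end may go in first, either face up
- new_1: a 2.5 inch solid state drive: a flat dark slab 70 x 100 mm and 7 mm thick, 45 to 75 g; origin at the centre of its underside, x across its 70 mm width, y along its 100 mm length, z up. A new drive, lying flat on the bench at the start; absent in some starts. Either end may go in first, either face up
- new_2: a 2.5 inch solid state drive: a flat dark slab 70 x 100 mm and 7 mm thick, 45 to 75 g; origin at the centre of its underside, x across its 70 mm width, y along its 100 mm length, z up. A new drive, lying flat on the bench at the start; absent in some starts. Either end may go in first, either face up
- old_0: a 2.5 inch solid state drive: a flat dark slab 70 x 100 mm and 7 mm thick, 45 to 75 g; origin at the centre of its underside, x across its 70 mm width, y along its 100 mm length, z up. A finished drive, at the start sticking out 38 to 44 mm from an upper bay; absent in some starts
- old_1: a 2.5 inch solid state drive: a flat dark slab 70 x 100 mm and 7 mm thick, 45 to 75 g; origin at the centre of its underside, x across its 70 mm width, y along its 100 mm length, z up. A finished drive, at the start sticking out 38 to 44 mm from a lower bay of the other column; absent in some starts
- screw_dish: a pressed steel dish of screws, 85 mm across, 18 mm high; bystander, origin at the centre of its underside
- flux_tub: a small round tub with a black lid, 47 mm across, 29 mm high; bystander, origin at the centre of its underside

How it is judged:
By the outcome, as a careful person would: the job done as asked, in the order asked, and still so for the second after the job is handed in, with the robot touching nothing.
Of new_0, new_1, new_2 only 2 to 3 are there at a start; the rules pass over those that are not, and their reading is None.
Of old_0, old_1 only 1 to 2 are there at a start; the rules pass over those that are not, and their reading is None.
At some moment in a run one of new_0, new_1, new_2 may be knocked a few centimetres aside while the robot is not near it.
Once in a run the grip may slacken for a moment while it holds something.
It also fails if it takes over 210 s, if anything falls off the work surface, if the arm or the gripper's body presses on something with over 40 N, if the wrist force passes 120 N, or if a joint passes its speed limit or range.

## Working session

There is one attempt and no reset: what is moved stays moved. The work goes in short steps, Python scripts to look and compute and a shell command to move; the robot and the scene stay as the last step left them, time stands still between calls to the robot, and variables do not carry over. Pictures are saved under pics/ and viewed, at most 17 in all, crops included, and the job is handed in when it is done.

```bash
ls; mkdir -p pics
cat > h.py <<'E'
import numpy as np, cv2
from rig import r, grab_frame
def snap(name,fn):
    f=grab_frame(name); cv2.imwrite('pics/'+fn,f['pixels'][:,:,::-1]); np.savez('pics/'+fn[:-4]+'.npz',**f); return f
def focal(f): return 200/np.tan(np.radians(f['vertical_fov'])/2)
def world(f):
    k=focal(f); v,u=np.mgrid[0:400,0:640]; z=f['z_map']
    P=np.stack([(u-f['cx'])/k*z,(v-f['cy'])/k*z,z,np.ones_like(z)],-1)
    return (P@np.array(f['cam_to_world']).T)[...,:3]
def ray(f,u,v,h):
    k=focal(f); T=np.array(f['cam_to_world']); d=T[:3,:3]@[(u-f['cx'])/k,(v-f['cy'])/k,1]; o=T[:3,3]
    return o+d*(h-o[2])/d[2]
E
python3 - <<'E'
from h import *
for n in('scene','top'):
    f=snap(n,n+'0.png'); print(n,f['vertical_fov'],f['cx'],f['cy'],np.array(f['cam_to_world']).round(3).tolist())
s=r.sense(); print(s)
E
```

```text
pics
scene 45.67308830354326 316.8058107195114 201.35969517041468 [[0.769, -0.246, 0.59, -153.616], [-0.638, -0.33, 0.695, -895.251], [0.023, -0.911, -0.411, 548.516], [0.0, 0.0, 0.0, 1.0]]
top 47.701343524453655 318.8164314601705 197.6455561187898 [[-0.023, -0.992, 0.124, 386.225], [-1.0, 0.021, -0.011, -101.102], [0.009, -0.124, -0.992, 1146.429], [0.0, 0.0, 0.0, 1.0]]
{'clock': 0.1, 'qpos': array([-1.29839454e+00,  3.53581119e-01,  1.63405843e+00,  6.40287781e-06,
        1.15523179e+00, -2.39178846e-03]), 'qvel': array([-6.61288432e-04, -2.39286739e-03, -3.85395961e-03,  2.09098128e-05,
        1.42955427e-04,  8.35139435e-04]), 'joint_efforts': array([-4.63673841e-04, -6.06358910e+01, -3.42819679e+01,  1.34620277e-05,
        3.92734772e-03,  6.25924230e-06]), 'eef_pos': array([ 169.48922632, -601.15441643,  252.63593049]), 'tcp_rot': array([-3.14031399e+00, -8.91293048e-06,  2.74790982e-01]), 'contact_force': array([ 0.09815331,  0.0176315 , -0.60886352]), 'wrist_torque': array([0.00412237, 0.04550436, 0.01435626]), 'grasp_force': 0.0, 'opening': 0.9977585774302166}
```

View pics/top0.png

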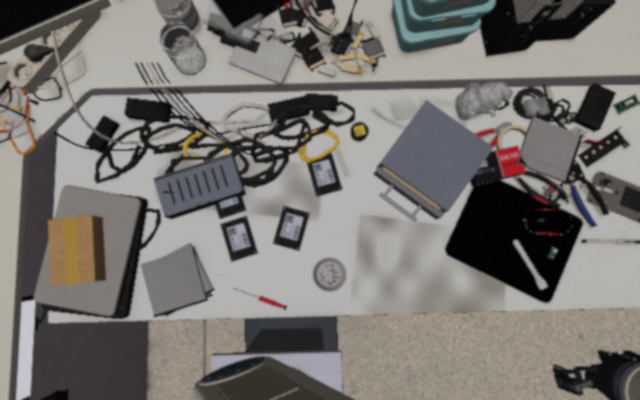

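View pics/scene0.png

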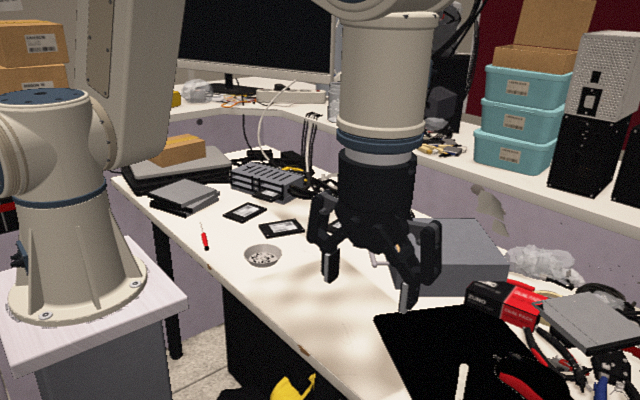

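The top view shows the rack at about (200,185), with one finished drive sticking out of its right column at (230,207). Three new drives lie at (239,239), (291,228) and (325,173). The dish is at (330,274), the tub at (360,130), and the unit at (432,155) with its handle at (402,207).

Run:
```python
from h import *
f=dict(np.load('pics/top0.npz')); W=world(f); g=f['pixels'].astype(int)
c=f['pixels'][110:300,130:500][:,:,::-1]; cv2.imwrite('pics/crop0.png',cv2.resize(c,None,fx=2.15,fy=2.15,interpolation=cv2.INTER_CUBIC))
for u,v in[(200,185),(230,207),(239,239),(291,228),(325,173),(330,274),(360,130),(432,155),(402,207),(300,260)]: print(u,v,W[v,u].round(1))
# rack top & unit top by height
z=W[...,2]
def rect(m,n):
    m=cv2.morphologyEx(m.astype(np.uint8),cv2.MORPH_OPEN,np.ones((3,3)))
    cs,_=cv2.findContours(m,0,cv2.CHAIN_APPROX_NONE)
    c=max(cs,key=cv2.contourArea); P=np.array([W[p[0][1],p[0][0]][:2] for p in c],np.float32)
    q=cv2.minAreaRect(P); print(n,np.round(q[0],1),np.round(q[1],1),round(q[2],1),'corners',cv2.boxPoints(q).round(0).tolist())
U,V=np.meshgrid(range(640),range(400))
rect((abs(z-58)<8)&(U>140)&(U<260)&(V>140)&(V<230),'rack')
rect((abs(z-75)<8)&(U>360)&(U<500)&(V>90)&(V<230),'unit')
dark=g.sum(2)<200
for n,(u,v) in dict(a=(239,239),b=(291,228),c=(325,173)).items():
    m=(abs(U-u)<24)&(abs(V-v)<26)&(z<25)
    gg=g.sum(2)
    mm=(m&(gg<260)).astype(np.uint8)
    cs,_=cv2.findContours(mm,0,cv2.CHAIN_APPROX_NONE); cc=max(cs,key=cv2.contourArea)
    P=np.array([ray(f,p[0][0],p[0][1],7)[:2] for p in cc],np.float32); q=cv2.minAreaRect(P); print(n,np.round(q[0],1),np.round(q[1],1),round(q[2],1),cv2.boxPoints(q).round(0).tolist())
# handle points
m=(U>375)&(U<430)&(V>185)&(V<225)&(z>35)&(z<55); print('handle',m.sum(),[W[v,u].round(0).tolist() for v,u in zip(*np.where(m))][::8])
m=(U>205)&(U<255)&(V>195)&(V<222)&(z>15)&(z<56); print('old',np.unique(z[m].round(0),return_counts=True))
```

```text
200 185 [559.1 174.4  57.3]
230 207 [507.1 107.2  27. ]
239 239 [428.2  88.7   4.3]
291 228 [452.7 -42.5   8.5]
325 173 [ 590.8 -131.2   10.1]
330 274 [ 336.1 -137.7    2. ]
360 130 [ 696.1 -222.2   29.5]
432 155 [ 617.1 -388.6   78.5]
402 207 [ 500.4 -325.6    0.9]
300 260 [372.5 -63.5   4.1]
rack [568.1 167.7] [141.  240.9] 30.4 corners [[446.0, 236.0], [568.0, 28.0], [690.0, 99.0], [568.0, 307.0]]
unit [ 619.6 -400.2] [200.1 198.1] 52.2 corners [[480.0, -419.0], [637.0, -540.0], [759.0, -382.0], [603.0, -260.0]]
a [430.3  89.3] [96.5 66.6] 16.4 [[375.0, 108.0], [393.0, 44.0], [486.0, 71.0], [467.0, 135.0]]
b [453.7 -41.7] [67.7 96.6] 73.2 [[398.0, -60.0], [490.0, -88.0], [510.0, -23.0], [417.0, 5.0]]
c [ 589.1 -127.3] [98.6 66.8] 14.4 [[533.0, -107.0], [550.0, -172.0], [645.0, -147.0], [629.0, -83.0]]
handle 370 [[548.0, -287.0, 48.0], [547.0, -285.0, 43.0], [543.0, -287.0, 48.0], [541.0, -282.0, 45.0], [539.0, -279.0, 46.0], [536.0, -279.0, 46.0], [534.0, -282.0, 44.0], [531.0, -274.0, 46.0], [529.0, -263.0, 51.0], [529.0, -324.0, 41.0], [526.0, -271.0, 49.0], [523.0, -266.0, 52.
[... 422 characters left out ...]
.0, -319.0, 46.0], [491.0, -307.0, 45.0], [490.0, -351.0, 46.0], [488.0, -315.0, 51.0], [488.0, -375.0, 37.0], [485.0, -323.0, 52.0], [484.0, -379.0, 50.0], [483.0, -330.0, 48.0], [481.0, -320.0, 49.0], [481.0, -343.0, 46.0], [478.0, -328.0, 50.0], [478.0, -349.0, 43.0], [476.0, -343.0, 47.0], [473.0, -342.0, 51.0], [471.0, -345.0, 47.0], [468.0, -350.0, 47.0], [463.0, -344.0, 47.0]]
old (array([17., 18., 19., 20., 21., 22., 23., 24., 25., 26., 27., 28., 29.,
       30., 31., 32., 33., 34., 36., 37., 38., 39., 40., 41., 42., 43.,
       53., 54., 55., 56.]), array([ 1,  1,  1,  4,  6,  3,  3, 11, 19, 28, 53, 85, 86, 84, 46, 36, 12,
        4,  3,  7,  4,  6,  7,  5,  2,  2,  2,  3,  8,  5]))
```

View pics/crop0.png

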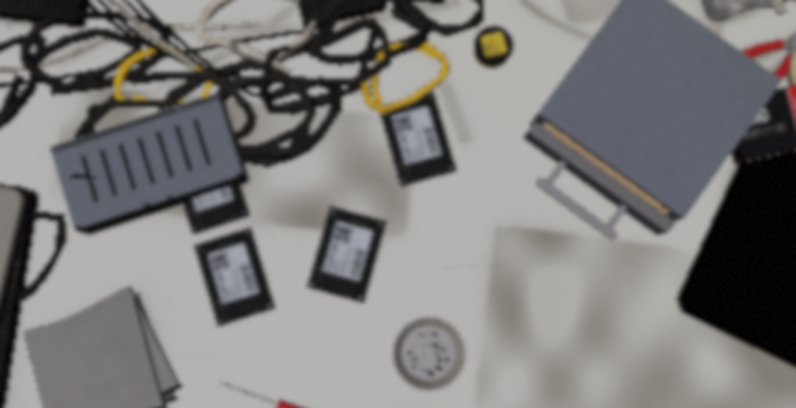

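The crop shows the finished drive is alone, in the right column. Its top is at about 27 mm, so it sits in the low bay. The handle is as expected. Next I'll refine the rack and work out the moves to the handle.

```bash
cat >> h.py <<'E'
def go(x,y,z,yaw=None):
    "print remaining turn about tool z and shift in tool axes (after the turn), in units of the moves"
    s=r.sense(); p=s['eef_pos']; a=s['tcp_rot'][2]; yaw=a if yaw is None else np.radians(yaw)
    t=-((yaw-a+np.pi)%(2*np.pi)-np.pi); d=np.array([x,y,z])-p; c,n=np.cos(yaw),np.sin(yaw)
    print('turn',round(t/np.pi,3),'shift',np.round([(c*d[0]+n*d[1])/25,(n*d[0]-c*d[1])/25,-d[2]/25],2))
E
python3 - <<'E'
from h import *
f=dict(np.load('pics/top0.npz')); W=world(f); g=f['pixels'].astype(int)
U,V=np.meshgrid(range(640),range(400)); z=W[...,2]
for p in[(200,185),(170,200),(230,180),(232,207),(180,216),(150,200)]: print(p,g[p[1],p[0]])
blue=(g[...,2]-g[...,0]>8)&(g.sum(2)>200)&(U>145)&(U<255)&(V>145)&(V<225)
m=cv2.morphologyEx(blue.astype(np.uint8),cv2.MORPH_CLOSE,np.ones((5,5))); m=cv2.morphologyEx(m,cv2.MORPH_OPEN,np.ones((5,5)))
cs,_=cv2.findContours(m,0,cv2.CHAIN_APPROX_NONE); c=max(cs,key=cv2.contourArea)
P=np.array([ray(f,p[0][0],p[0][1],58)[:2] for p in c],np.float32); q=cv2.minAreaRect(P); print('rack',q,cv2.boxPoints(q).round(1).tolist())
# front edge fit
F=[]
for u in range(172,240):
    vs=np.where(m[:,u])[0]
    if len(vs): F.append(ray(f,u,vs.max()+.5,58)[:2])
l=cv2.fitLine(np.array(F,np.float32),cv2.DIST_HUBER,0,.01,.01).ravel(); print('front',l, np.degrees(np.arctan2(l[0],-l[1])))
# old drive: dark/bright region beyond front edge, at height 27
w=((z>15)&(z<36)&(U>205)&(U<255)&(V>190)&(V<225)&(blue==0)).astype(np.uint8)
cs,_=cv2.findContours(w,0,cv2.CHAIN_APPROX_NONE); c=max(cs,key=cv2.contourArea)
P=np.array([ray(f,p[0][0],p[0][1],27)[:2] for p in c],np.float32); q=cv2.minAreaRect(P); print('old',q,cv2.boxPoints(q).round(1).tolist())
# unit edges via colour
b=(z>62)&(U>360)&(U<500)&(V>90)&(V<230)
m=cv2.morphologyEx(b.astype(np.uint8),cv2.MORPH_OPEN,np.ones((5,5)));cs,_=cv2.findContours(m,0,cv2.CHAIN_APPROX_NONE); c=max(cs,key=cv2.contourArea)
P=np.array([ray(f,p[0][0],p[0][1],75)[:2] for p in c],np.float32); q=cv2.minAreaRect(P); print('unit',q,cv2.boxPoints(q).round(1).tolist())
go(511,-316,160,52)
E
```

```text
(200, 185) [ 87  90 100]
(170, 200) [ 95  98 109]
(230, 180) [ 96  99 110]
(232, 207) [29 28 30]
(180, 216) [119 117 117]
(150, 200) [177 177 175]
rack ((548.5521240234375, 175.00119018554688), (118.20636749267578, 195.88462829589844), 17.08466148376465) [[463.29998779296875, 251.3000030517578], [520.7999877929688, 64.0], [633.7999877929688, 98.69999694824219], [576.2999877929688, 286.0]]
front [ 2.6003954e-01 -9.6559799e-01  5.0713596e+02  1.8396085e+02] 15.072408
old ((507.25738525390625, 111.90576934814453), (45.437931060791016, 101.63020324707031), 20.68589973449707) [[468.1000061035156, 151.39999389648438], [504.0, 56.29999923706055], [546.5, 72.4000015258789], [510.6000061035156, 167.5]]
unit ((618.1014404296875, -399.1044921875), (200.36276245117188, 199.44837951660156), 52.21761703491211) [[477.8999938964844, -417.20001220703125], [635.5, -539.4000244140625], [758.2999877929688, -381.0], [600.7000122070312, -258.79998779296875]]
turn -0.201 shift [17.4   3.74  3.71]
```

```bash
python3 -m inch '[[0,0,-0.034,0,0,0,0.64],[0,0,-0.034,0,0,0,0.64],[0,0,-0.034,0,0,0,0.64],[0,0,-0.034,0,0,0,0.64],[0,0,-0.034,0,0,0,0.64],[0,0,-0.031,0,0,0,0.64]]' 40
python3 -m inch '[[0,0,0,0.8,0.2,0,0.64],[0,0,0,0.8,0.2,0.1,0.64],[0,0,0,0.8,0.2,0.2,0.64],[0,0,0,0.8,0.2,0.2,0.64],[0,0,0,0.8,0.2,0.2,0.64],[0,0,0,0.8,0.2,0.2,0.64],[0,0,0,0.8,0.2,0.2,0.64],[0,0,0,0.8,0.2,0.2,0.64]]'
python3 -m inch '[[0,0,0,0.8,0.2,0.2,0.64],[0,0,0,0.8,0.2,0.2,0.64],[0,0,0,0.8,0.2,0.2,0.64],[0,0,0,0.8,0.2,0.2,0.64],[0,0,0,0.8,0.2,0.2,0.64],[0,0,0,0.8,0.2,0.2,0.64],[0,0,0,0.8,0.2,0.2,0.64],[0,0,0,0,0,0,0.64]]'
python3 -c "
from h import *
go(509,-316.5,120,52.2)"
```

```text
clock: 0.6
eef_pos: [169.5, -601.3, 252.8]
tcp_rot: [-3.141, -0.001, 0.912]
contact_force: [-0.9, -0.1, -0.7]
opening: 0.355
grasp_force: 0.0
clock: 1.27
eef_pos: [300.3, -499.4, 220.2]
tcp_rot: [-3.141, -0.0, 0.906]
contact_force: [-0.3, -0.9, -0.1]
opening: 0.36
grasp_force: 0.0
clock: 1.93
eef_pos: [415.4, -409.3, 184.5]
tcp_rot: [-3.14, -0.001, 0.908]
contact_force: [-0.0, 0.1, -0.7]
opening: 0.357
grasp_force: 0.0
turn -0.001 shift [5.23 0.68 2.58]
```

```bash
python3 -m inch '[[0,0,0,0.8,0.1,0.3,0.64],[0,0,0,0.8,0.1,0.4,0.64],[0,0,0,0.8,0.1,0.4,0.64],[0,0,0,0.8,0.1,0.4,0.64],[0,0,0,0.8,0.1,0.4,0.64],[0,0,0,0.8,0.1,0.4,0.64],[0,0,0,0.43,0.08,0.28,0.64],[0,0,0,0,0,0,0.64]]'
python3 -c "
from h import *
f=snap('top','t1.png');g=snap('scene','s1.png')
a=cv2.imread('pics/t1.png')[150:270,330:490];b=cv2.imread('pics/s1.png')[180:330,290:490]
cv2.imwrite('pics/v1.png',np.hstack([cv2.resize(a,(400,300)),cv2.resize(b,(400,300))]))
go(509,-316.5,50,52.2)"
```

```text
clock: 2.6
eef_pos: [508.0, -317.9, 119.8]
tcp_rot: [-3.14, 0.0, 0.908]
contact_force: [-0.4, -0.1, 0.9]
opening: 0.367
grasp_force: 0.0
turn -0.001 shift [ 0.14 -0.02  2.85]
```

View pics/v1.png

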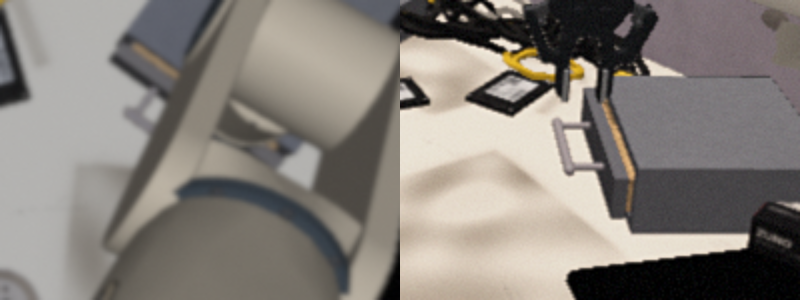

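The right half shows the bar from (560,125) to (570,170) in the composite, which is (370,242) to (375,265) in the scene picture. I'll cast these at the handle height.

```bash
python3 -c "
from h import *
f=dict(np.load('pics/s1.npz'));t=dict(np.load('pics/top0.npz'))
for p in [(370,242.5),(375,265)]: print(ray(f,*p,42).round(1))
# top view: bar ends from crop0 (540,183),(613,235)
for p in [(540,183),(613,235)]: print(ray(t,130+p[0]/2.15,110+p[1]/2.15,42).round(1))
k=focal(f);T=np.linalg.inv(f['cam_to_world'])
for p in [(508,-318,98),(509,-316,42)]:
  q=T@[*p,1]; print(q[0]/q[2]*k+f['cx'],q[1]/q[2]*k+f['cy'])
"
```

```text
[ 527. -276.   42.]
[ 468.5 -347.6   42. ]
[ 526.9 -267.5   42. ]
[ 465.3 -348.4   42. ]
379.9923114225522 229.35454448333184
377.55197173351684 252.4303883598461
```

```bash
python3 -c "
from h import *
go(498,-309,47,52.2)"
```

```text
turn -0.001 shift [ 0.11 -0.55  2.97]
```

```bash
python3 -m inch '[[0,0,0,0.1,-0.55,0.2,0.64],[0,0,0,0,0,0.4,0.64],[0,0,0,0,0,0.4,0.64],[0,0,0,0,0,0.4,0.64],[0,0,0,0,0,0.4,0.64],[0,0,0,0,0,0.4,0.64],[0,0,0,0,0,0.3,0.64],[0,0,0,0,0,0,0.64]]'
python3 -c "
from h import *
f=snap('scene','s2.png')
b=cv2.imread('pics/s2.png')[180:330,290:490]
cv2.imwrite('pics/v2.png',cv2.resize(b,(600,450)))
go(498,-309,47,52.2)"
```

```text
clock: 3.37
eef_pos: [497.4, -308.3, 56.7]
tcp_rot: [-3.139, 0.0, 0.906]
contact_force: [-0.1, 0.2, 0.7]
opening: 0.358
grasp_force: 0.0
turn -0.002 shift [-0.01  0.02  0.42]
```

View pics/v2.png

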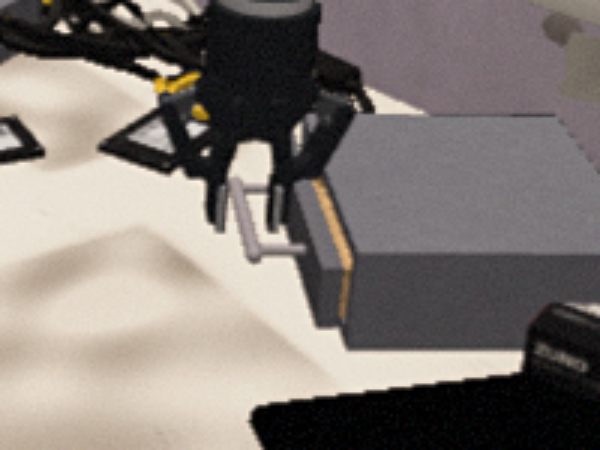

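The fingers stand on either side of the bar. Now lower a little, close and pull.

```bash
python3 -m inch '[[0,0,0,0,0,0.4,0.64],[0,0,0,0,0,0,0.64],[0,0,0,0,0,0,1],[0,0,0,0,0,0,1],[0,0,0,0,0,0,1],[0,0,0,0,0,0,1]]' 50
python3 -m inch '[[0,0,0,0,-0.2,0,1],[0,0,0,0,-0.4,0,1],[0,0,0,0,-0.4,0,1],[0,0,0,0,-0.4,0,1],[0,0,0,0,-0.4,0,1],[0,0,0,0,-0.4,0,1],[0,0,0,0,-0.4,0,1],[0,0,0,0,-0.4,0,1]]'
python3 -m inch '[[0,0,0,0,-0.4,0,1],[0,0,0,0,-0.4,0,1],[0,0,0,0,-0.4,0,1],[0,0,0,0,-0.4,0,1],[0,0,0,0,-0.4,0,1],[0,0,0,0,-0.4,0,1],[0,0,0,0,-0.2,0,1],[0,0,0,0,0,0,1]]'
```

```text
clock: 3.92
eef_pos: [498.4, -308.8, 48.9]
tcp_rot: [3.141, -0.0, 0.906]
contact_force: [-0.3, 0.3, -2.1]
opening: 0.11
grasp_force: 48.7
clock: 4.58
eef_pos: [438.3, -261.9, 48.9]
tcp_rot: [3.142, 0.0, 0.906]
contact_force: [-1.3, -3.6, -1.1]
opening: 0.105
grasp_force: 49.6
clock: 5.25
eef_pos: [390.2, -224.3, 49.1]
tcp_rot: [3.134, 0.0, 0.907]
contact_force: [4.1, -16.7, -18.4]
opening: 0.103
grasp_force: 49.9
```

```bash
python3 -m inch '[[0,0,0,0,0,0,0.64],[0,0,0,0,0,0,0.64],[0,0,0,0,0,-0.2,0.64],[0,0,0,0,0,-0.6,0.64],[0,0,0,0,0,-0.9,0.64],[0,0,0,0,0,-0.9,0.3],[0,0,0,0,0,-0.9,0],[0,0,0,0,0,-0.5,0]]' 40
python3 - <<'E'
from h import *
f=snap('top','t3.png'); g=f['pixels'].astype(int).sum(2)
c=f['pixels'][140:300,140:460][:,:,::-1]; cv2.imwrite('pics/v3.png',cv2.resize(c,None,fx=2.5,fy=2.5,interpolation=cv2.INTER_CUBIC))
U,V=np.meshgrid(range(640),range(400))
# old: dark pixels below the front edge
m=((g<300)&(U>212)&(U<250)&(V>197)&(V<222)).astype(np.uint8)
cs,_=cv2.findContours(m,0,cv2.CHAIN_APPROX_NONE); c=max(cs,key=cv2.contourArea)
P=np.array([ray(f,p[0][0],p[0][1],27)[:2] for p in c],np.float32); q=cv2.minAreaRect(P); print('old',q,cv2.boxPoints(q).round(1).tolist())
# rear edge line: lowest dark pixel per column
R=np.array([ray(f,u,np.where(m[:,u])[0].max()+.5,27)[:2] for u in range(224,241)],np.float32)
l=cv2.fitLine(R,cv2.DIST_HUBER,0,.01,.01).ravel(); print('rear',l,np.degrees(np.arctan2(l[0],-l[1])))
E
```

```text
clock: 5.92
eef_pos: [388.4, -222.2, 151.2]
tcp_rot: [3.14, -0.001, 0.906]
contact_force: [0.1, -0.0, -0.7]
opening: 0.773
grasp_force: 0.0
old ((513.4368286132812, 110.9566879272461), (50.85852813720703, 73.5164794921875), 17.403682708740234) [[478.20001220703125, 138.39999389648438], [500.20001220703125, 68.30000305175781], [548.7000122070312, 83.5], [526.7000122070312, 153.60000610351562]]
rear [4.0349692e-01 9.1498101e-01 4.7472842e+02 1.0147207e+02] 156.20303
```

View pics/v3.png

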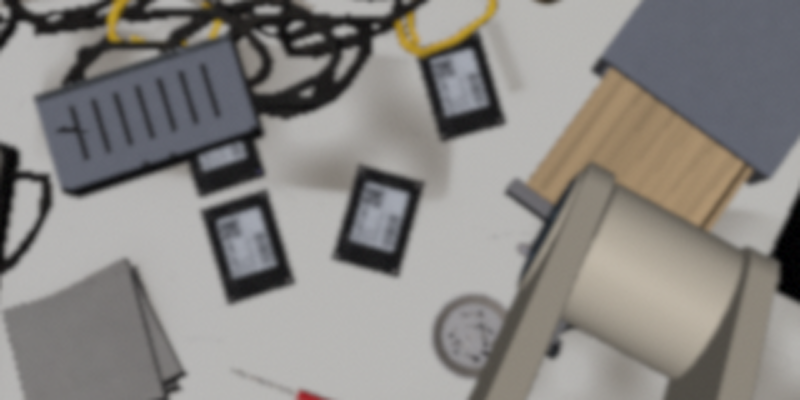

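The drawer is open. The finished drive's rear corners are at (202,194) and (264,172) in the crop. Now move above it.

```bash
python3 -c "
from h import *
f=dict(np.load('pics/t3.npz'))
for n,p in dict(FL=(66,188),FR=(262,133),BL=(38,97),BR=(232,37)).items(): print(n,ray(f,140+p[0]/2.5,140+p[1]/2.5,58)[:2].round(1))
for p in [(202,194),(264,172)]: print('old',ray(f,140+p[0]/2.5,140+p[1]/2.5,25)[:2].round(1))
go(503,107,110,17)"
```

```text
FL [487.2 254.1]
FR [536.6  65.7]
BL [576.6 282.9]
BR [632.2  94.8]
old [481.4 130.3]
old [502.   68.8]
turn 0.194 shift [  8.21 -11.28   1.7 ]
```

```bash
python3 -m inch '[[0,0,0.032,0,0,0,0],[0,0,0.032,0,0,0,0],[0,0,0.032,0,0,0,0],[0,0,0.032,0,0,0,0],[0,0,0.032,0,0,0,0],[0,0,0.034,0,0,0,0],[0,0,0,0,0,0,0]]'
python3 -m inch '[[0,0,0,0.5,-0.7,0,0],[0,0,0,0.5,-0.8,0,0],[0,0,0,0.5,-0.8,0,0],[0,0,0,0.5,-0.8,0,0],[0,0,0,0.5,-0.8,0,0],[0,0,0,0.5,-0.8,0,0],[0,0,0,0.5,-0.8,0,0],[0,0,0,0.5,-0.8,0,0]]'
python3 -m inch '[[0,0,0,0.6,-0.7,0.2,0],[0,0,0,0.6,-0.7,0.3,0],[0,0,0,0.6,-0.7,0.3,0],[0,0,0,0.6,-0.7,0.3,0],[0,0,0,0.6,-0.7,0.3,0],[0,0,0,0.6,-0.7,0.3,0],[0,0,0,0.5,-0.6,0,0],[0,0,0,0,0,0,0]]'
python3 -c "
from h import *
go(502,104,26,17)
f=snap('scene','s4.png');t=snap('top','t4.png')
a=cv2.imread('pics/t4.png')[150:270,160:320];b=cv2.imread('pics/s4.png')[110:260,190:390]
cv2.imwrite('pics/v4.png',np.hstack([cv2.resize(a,(400,300)),cv2.resize(b,(400,300))]))"
```

```text
clock: 6.55
eef_pos: [387.6, -221.8, 148.6]
tcp_rot: [-3.141, 0.0, 0.292]
contact_force: [-0.8, -0.1, -0.3]
opening: 0.998
grasp_force: 0.0
clock: 7.22
eef_pos: [437.4, -41.2, 148.7]
tcp_rot: [-3.141, 0.0, 0.301]
contact_force: [-0.2, 0.0, 0.2]
opening: 1.001
grasp_force: 0.0
clock: 7.88
eef_pos: [501.6, 104.9, 105.9]
tcp_rot: [-3.141, -0.001, 0.302]
contact_force: [-0.5, -1.0, -0.2]
opening: 1.0
grasp_force: 0.0
turn 0.002 shift [0.   0.04 3.2 ]
```

View pics/v4.png

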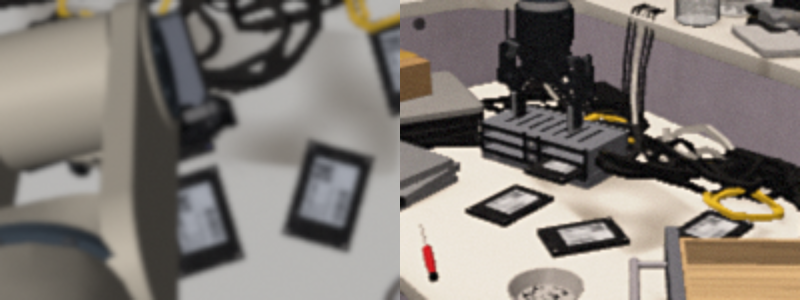

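The scene view confirms the only finished drive is in the right low bay; the other three bays are empty. Descend and grip.

```bash
python3 -m inch '[[0,0,0,0,0,0.6,0],[0,0,0,0,0,0.6,0],[0,0,0,0,0,0.6,0],[0,0,0,0,0,0.5,0],[0,0,0,0,0,0.4,0],[0,0,0,0,0,0.3,0],[0,0,0,0,0,0.2,0],[0,0,0,0,0,0,0]]'
python3 -c "
from h import *
f=snap('scene','s5.png')
b=cv2.imread('pics/s5.png')[140:230,215:335]
cv2.imwrite('pics/v5.png',cv2.resize(b,(600,450)))"
```

```text
clock: 8.65
eef_pos: [500.1, 101.8, 25.6]
tcp_rot: [-3.141, 0.001, 0.297]
contact_force: [0.1, -0.7, 0.3]
opening: 0.997
grasp_force: 0.0
```

View pics/v5.png

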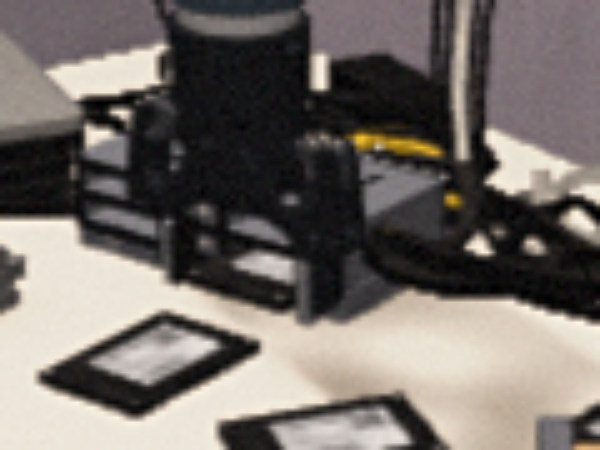

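The fingers stand either side of the drive's end. Grip.

```bash
python3 -m inch '[[0,0,0,0,0,0,0.15],[0,0,0,0,0,0,0.25],[0,0,0,0,0,0,0.4],[0,0,0,0,0,0,0.4],[0,0,0,0,0,0,0.4]]' 40
```

```text
clock: 9.12
eef_pos: [501.0, 102.2, 26.8]
tcp_rot: [3.141, -0.001, 0.297]
contact_force: [-0.8, -1.0, 4.7]
opening: 0.804
grasp_force: 44.5
```

```bash
python3 -c "
from h import *
f=dict(np.load('pics/s5.npz'));k=focal(f);T=np.linalg.inv(f['cam_to_world'])
for z in (4,8,12,16,20):
  for l in (43,50):
    p=(500-8+.29*l,101.8-.956*l,z);q=T@[*p,1]; print(z,l,q[0]/q[2]*k+f['cx'],q[1]/q[2]*k+f['cy'])
print('seen',215+310/5,140+318/5)"
```

```text
4 43 273.3683036365265 208.50450105650293
4 50 275.4268123035344 209.1611828935734
8 43 273.3473303221111 207.15547208123772
8 50 275.408441940813 207.80933419653718
12 43 273.32630288196003 205.80296167312585
12 50 275.390024040702 206.45398729103968
16 43 273.30522110627953 204.44695633797863
16 50 275.37155841844185 205.09512858090346
20 43 273.2840847841903 203.08744251177833
20 50 275.3530448883146 203.7327443994022
seen 277.0 203.6
```

The tips are at about z = 15, clear above new drive a (7 mm). Pull straight out.

```bash
python3 -m inch '[[0,0,0,-0.15,0,0,0.4],[0,0,0,-0.3,0,-0.03,0.4],[0,0,0,-0.3,0,-0.03,0.4],[0,0,0,-0.3,0,0,0.4],[0,0,0,-0.3,0,0,0.4],[0,0,0,-0.3,0,0,0.4],[0,0,0,-0.3,0,0,0.4],[0,0,0,-0.3,0,0,0.4]]'
python3 -m inch '[[0,0,0,-0.3,0,0,0.4],[0,0,0,-0.3,0,0,0.4],[0,0,0,-0.3,0,0,0.4],[0,0,0,0,0,-0.4,0.4],[0,0,0,0,0,-0.8,0.4],[0,0,0,0,0,-0.8,0.4],[0,0,0,0,0,-0.8,0.4],[0,0,0,0,0,-0.8,0.4]]'
python3 -c "
from h import *
go(487-.79*37,-297.5+.613*37,130,-37.8)"
```

```text
clock: 9.78
eef_pos: [445.9, 85.4, 27.7]
tcp_rot: [-3.142, 0.0, 0.297]
contact_force: [0.7, -1.3, -0.9]
opening: 0.804
grasp_force: 45.0
clock: 10.45
eef_pos: [425.5, 79.2, 119.4]
tcp_rot: [3.142, -0.001, 0.297]
contact_force: [0.7, -1.1, -0.6]
opening: 0.801
grasp_force: 45.4
turn 0.304 shift [ 9.7  10.4  -0.42]
```

```bash
python3 -m inch '[[0,0,0.038,0,0,-0.05,0.4],[0,0,0.038,0,0,-0.05,0.4],[0,0,0.038,0,0,-0.05,0.4],[0,0,0.038,0,0,-0.05,0.4],[0,0,0.038,0,0,-0.05,0.4],[0,0,0.038,0,0,-0.05,0.4],[0,0,0.038,0,0,-0.05,0.4],[0,0,0.038,0,0,-0.05,0.4]]'
python3 -m inch '[[0,0,0,0.6,0.6,0,0.4],[0,0,0,0.6,0.65,0,0.4],[0,0,0,0.6,0.65,0,0.4],[0,0,0,0.6,0.65,0,0.4],[0,0,0,0.6,0.65,0,0.4],[0,0,0,0.6,0.65,0,0.4],[0,0,0,0.6,0.65,0,0.4],[0,0,0,0.6,0.65,0,0.4]]'
python3 -m inch '[[0,0,0,0.6,0.65,0,0.4],[0,0,0,0.6,0.65,0,0.4],[0,0,0,0.6,0.65,0,0.4],[0,0,0,0.6,0.65,0,0.4],[0,0,0,0.6,0.65,0,0.4],[0,0,0,0.6,0.65,0,0.4],[0,0,0,0.6,0.65,0,0.4],[0,0,0,0.5,0.65,0,0.4]]'
python3 -c "
from h import *
go(487-.79*37,-297.5+.613*37,32,-37.8)
snap('scene','s6.png')
b=cv2.imread('pics/s6.png')[150:330,270:510]
cv2.imwrite('pics/v6.png',cv2.resize(b,(600,450)))"
```

```text
clock: 11.12
eef_pos: [425.6, 79.2, 128.7]
tcp_rot: [-3.141, -0.001, -0.664]
contact_force: [1.0, 0.2, 0.1]
opening: 0.799
grasp_force: 45.4
clock: 11.78
eef_pos: [441.7, -97.3, 128.6]
tcp_rot: [-3.141, -0.001, -0.658]
contact_force: [1.0, -0.1, -0.1]
opening: 0.802
grasp_force: 45.3
clock: 12.45
eef_pos: [455.4, -272.3, 128.7]
tcp_rot: [-3.141, -0.001, -0.658]
contact_force: [0.0, -0.6, -1.2]
opening: 0.802
grasp_force: 45.3
turn 0.0 shift [0.14 0.02 3.87]
```

View pics/v6.png

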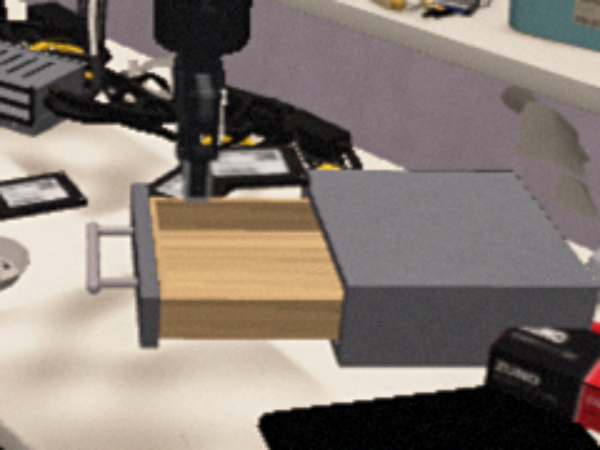

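```bash
python3 -m inch '[[0,0,0,0.1,0,0.4,0.4],[0,0,0,0,0,0.6,0.4],[0,0,0,0,0,0.6,0.4],[0,0,0,0,0,0.6,0.4],[0,0,0,0,0,0.6,0.4],[0,0,0,0,0,0.5,0.4],[0,0,0,0,0,0.3,0.4],[0,0,0,0,0,0.2,0.4]]'
python3 -m inch '[[0,0,0,0,0,0.1,0.4],[0,0,0,0,0,0,0.4],[0,0,0,0,0,0.03,0.4]]'
```

```text
clock: 13.17
eef_pos: [461.0, -274.7, 36.3]
tcp_rot: [-3.141, -0.009, -0.657]
contact_force: [-6.5, -5.2, 93.3]
opening: 0.8
grasp_force: 95.6
clock: 13.42
eef_pos: [463.8, -276.9, 36.4]
tcp_rot: [-3.141, -0.017, -0.657]
contact_force: [-5.6, -5.5, 72.9]
opening: 0.805
grasp_force: 85.2
```

The fingertips met the drawer floor first: they reach about 14 mm past the TCP at this opening. Back off a little and release.

```bash
python3 -m inch '[[0,0,0,0,0,-0.25,0.4],[0,0,0,0,0,0,0.4]]'
python3 -m inch '[[0,0,0,0,0,0,0.1],[0,0,0,0,0,0,0],[0,0,0,0,0,0,0],[0,0,0,0,0,-0.3,0],[0,0,0,0,0,-0.8,0],[0,0,0,0,0,-0.8,0],[0,0,0,0,0,-0.8,0],[0,0,0,0,0,-0.5,0]]'
python3 -c "
from h import *
snap('scene','s7.png')
b=cv2.imread('pics/s7.png')[150:330,270:510]
cv2.imwrite('pics/v7.png',cv2.resize(b,(600,450)))"
```

```text
clock: 13.58
eef_pos: [458.6, -272.9, 38.1]
tcp_rot: [-3.141, -0.004, -0.658]
contact_force: [-0.3, -0.0, 0.0]
opening: 0.8
grasp_force: 45.4
clock: 14.25
eef_pos: [457.3, -272.6, 117.6]
tcp_rot: [-3.141, -0.001, -0.658]
contact_force: [0.4, -1.0, -0.2]
opening: 0.998
grasp_force: 0.0
```

View pics/v7.png

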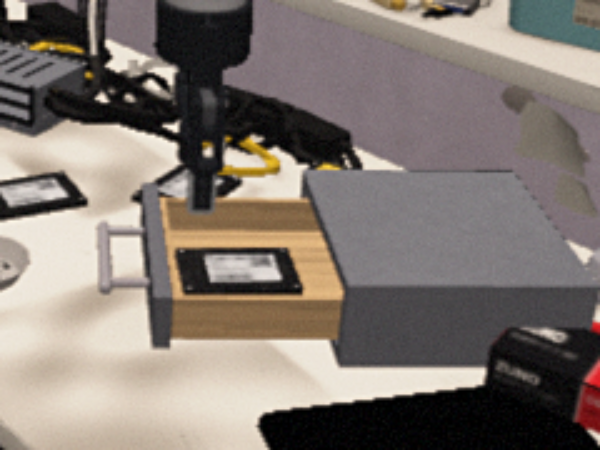

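The finished drive lies flat in the drawer at (240,270) in the crop. Re-measure the three new drives.

```bash
cat >> h.py <<'E'
def drives(f):
    g=f['pixels'].astype(int).sum(2); k=cv2.morphologyEx((g<270).astype(np.uint8),cv2.MORPH_CLOSE,np.ones((3,3)))
    cs,_=cv2.findContours(k,cv2.RETR_EXTERNAL,cv2.CHAIN_APPROX_NONE)
    for c in cs:
        if len(c)<40: continue
        P=np.array([ray(f,p[0][0],p[0][1],7)[:2] for p in c],np.float32); q=cv2.minAreaRect(P); s=sorted(q[1])
        if 60<s[0]<78 and 88<s[1]<108:
            B=cv2.boxPoints(q); e=max((B[1]-B[0],B[2]-B[1]),key=np.linalg.norm); a=np.degrees(np.arctan2(e[1],e[0])); a=(a+90)%180-90
            print('drive',np.round(q[0],1),np.round(s,1),'yaw',round(a,1),'px',c.reshape(-1,2).mean(0).round())
E
python3 -c "
from h import *
f=snap('top','t7.png'); drives(f)
f=dict(np.load('pics/t3.npz')); print('before'); drives(f)
A=np.radians(16.4);go(430-35*np.cos(A),89-35*np.sin(A),100,16.4)"
```

```text
drive [430.2  89.3] [66.7 96.5] yaw 16.5 px [239. 238.]
drive [453.7 -41.7] [67.7 96.7] yaw -16.8 px [291. 228.]
drive [ 589.1 -127.3] [66.8 98.6] yaw 14.4 px [324. 175.]
before
drive [430.2  89.3] [66.7 96.6] yaw 16.4 px [239. 238.]
drive [453.7 -41.7] [67.7 96.7] yaw -16.8 px [291. 228.]
drive [ 589.1 -127.3] [66.8 98.6] yaw 14.4 px [324. 175.]
turn -0.301 shift [  1.61 -14.21   0.71]
```

```bash
python3 -m inch '[[0,0,-0.038,0,0,0,0],[0,0,-0.038,0,0,0,0],[0,0,-0.038,0,0,0,0],[0,0,-0.038,0,0,0,0],[0,0,-0.038,0,0,0,0],[0,0,-0.038,0,0,0,0],[0,0,-0.038,0,0,0,0],[0,0,-0.035,0,0,0,0]]'
python3 -m inch '[[0,0,0,0.1,-0.7,0,0],[0,0,0,0.1,-0.9,0,0],[0,0,0,0.1,-0.9,0,0],[0,0,0,0.1,-0.9,0,0],[0,0,0,0.1,-0.9,0,0],[0,0,0,0.1,-0.9,0,0],[0,0,0,0.1,-0.9,0,0],[0,0,0,0.1,-0.9,0,0]]'
python3 -m inch '[[0,0,0,0.1,-0.9,0,0],[0,0,0,0.1,-0.9,0,0],[0,0,0,0.1,-0.9,0.2,0],[0,0,0,0.1,-0.9,0.2,0],[0,0,0,0.1,-0.9,0.2,0],[0,0,0,0.1,-0.9,0.1,0],[0,0,0,0.1,-0.9,0,0],[0,0,0,0.1,-0.9,0,0]]'
python3 -c "
from h import *
A=np.radians(16.4);go(430-35*np.cos(A),89-35*np.sin(A),15,16.4)"
```

```text
clock: 15.02
eef_pos: [456.3, -272.0, 114.7]
tcp_rot: [-3.14, 0.001, 0.293]
contact_force: [-0.3, -0.3, 0.3]
opening: 1.0
grasp_force: 0.0
clock: 15.68
eef_pos: [425.5, -97.7, 115.0]
tcp_rot: [-3.141, 0.001, 0.287]
contact_force: [-0.1, -0.7, 0.1]
opening: 0.999
grasp_force: 0.0
clock: 16.35
eef_pos: [393.5, 80.3, 97.4]
tcp_rot: [-3.141, 0.002, 0.287]
contact_force: [0.7, 0.6, 0.1]
opening: 1.001
grasp_force: 0.0
turn 0.0 shift [0.1  0.08 3.29]
```

```bash
python3 -m inch '[[0,0,0,0,0,0.5,0],[0,0,0,0,0,0.6,0],[0,0,0,0,0,0.6,0],[0,0,0,0,0,0.6,0],[0,0,0,0,0,0.4,0],[0,0,0,0,0,0.3,0],[0,0,0,0,0,0.2,0],[0,0,0,0,0,0,0]]'
python3 -m inch '[[0,0,0,0,0,0,0.1],[0,0,0,0,0,0,0.2],[0,0,0,0,0,0,0.4],[0,0,0,0,0,0,0.4],[0,0,0,0,0,0,0.4]]' 45
```

```text
clock: 17.02
eef_pos: [393.9, 79.3, 17.3]
tcp_rot: [-3.141, 0.002, 0.287]
contact_force: [0.8, -0.1, -0.7]
opening: 1.003
grasp_force: 0.0
clock: 17.43
eef_pos: [394.9, 79.4, 19.3]
tcp_rot: [3.142, -0.001, 0.287]
contact_force: [-2.7, -0.8, 10.4]
opening: 0.789
grasp_force: 47.4
```

```bash
python3 -m inch '[[0,0,0,0,0,-0.2,0.4],[0,0,0,0,0,-0.4,0.4],[0,0,0,0,0,-0.3,0.4],[0,0,0,0,0,0,0.4],[0,0,0,0,0,0,0.4]]'
python3 -c "
from h import *
go(437.4,82.4,41,16.8)
snap('scene','s8.png')
b=cv2.imread('pics/s8.png')[130:250,195:355]
cv2.imwrite('pics/v8.png',cv2.resize(b,(640,480)))"
```

```text
clock: 17.85
eef_pos: [395.3, 79.5, 41.5]
tcp_rot: [3.141, -0.002, 0.287]
contact_force: [0.1, 0.1, 0.0]
opening: 0.787
grasp_force: 50.4
turn -0.002 shift [1.64 0.38 0.02]
```

View pics/v8.png

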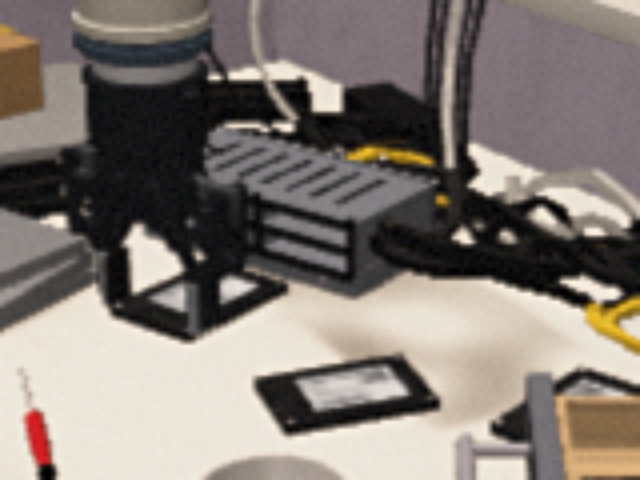

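The drive is held level at the fingertips, in front of the right column. Line up and enter the right low bay.

```bash
python3 -m inch '[[0,0,-0.002,0.2,0.2,0,0.4],[0,0,0,0.4,0.18,0,0.4],[0,0,0,0.4,0,0,0.4],[0,0,0,0.4,0,0,0.4],[0,0,0,0.24,0,0,0.4],[0,0,0,0,0,0,0.4]]'
python3 -m inch '[[0,0,0,0.2,0,0,0.4],[0,0,0,0.2,0,0,0.4],[0,0,0,0.2,0,0,0.4],[0,0,0,0.2,0,0,0.4],[0,0,0,0.2,0,0,0.4],[0,0,0,0.2,0,0,0.4],[0,0,0,0,0,0,0.4]]'
```

```text
clock: 18.4
eef_pos: [438.8, 82.7, 40.8]
tcp_rot: [3.141, -0.002, 0.294]
contact_force: [0.2, -0.0, -0.6]
opening: 0.789
grasp_force: 50.4
clock: 18.98
eef_pos: [463.3, 91.4, 40.1]
tcp_rot: [-3.14, 0.005, 0.294]
contact_force: [-6.0, 6.9, -0.7]
opening: 0.786
grasp_force: 50.5
```

```bash
python3 -m inch '[[0,0,0,0,-0.08,0,0.4],[0,0,0,0.1,0,0,0.4],[0,0,0,0.2,0,0,0.4],[0,0,0,0.2,0,0,0.4],[0,0,0,0.2,0,0,0.4],[0,0,0,0.2,0,0,0.4],[0,0,0,0,0,0,0.4]]'
```

```text
clock: 19.57
eef_pos: [487.8, 99.6, 40.9]
tcp_rot: [3.142, -0.001, 0.294]
contact_force: [0.5, 1.3, -0.8]
opening: 0.788
grasp_force: 50.5
```

```bash
python3 -m inch '[[0,0,0,0.2,0,0,0.4],[0,0,0,0.2,0,0,0.4],[0,0,0,0.2,0,0,0.4],[0,0,0,0.2,0,0,0.4],[0,0,0,0.15,0,0,0.4],[0,0,0,0,0,0,0.4],[0,0,0,0,0,0,0.4]]'
python3 -c "
from h import *
snap('scene','s9.png')
b=cv2.imread('pics/s9.png')[130:250,195:355]
cv2.imwrite('pics/v9.png',cv2.resize(b,(640,480)))"
```

```text
clock: 20.15
eef_pos: [509.7, 106.3, 40.9]
tcp_rot: [3.141, -0.001, 0.294]
contact_force: [0.5, 2.0, 0.0]
opening: 0.784
grasp_force: 50.5
```

View pics/v9.png

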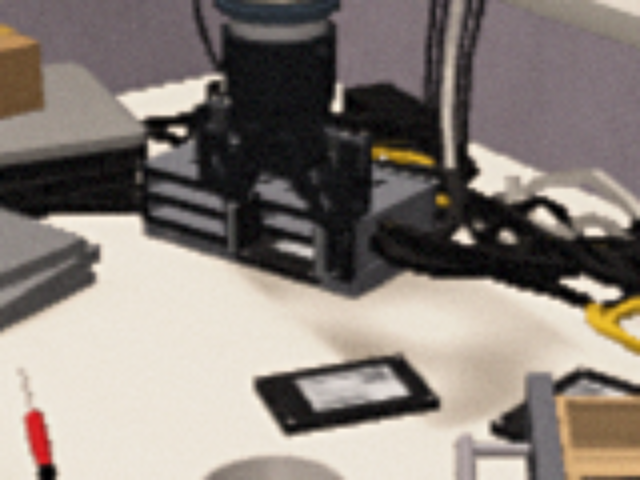

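It's in the right low bay. Release, back off, close the fingers and push home.

```bash
python3 -m inch '[[0,0,0,0,0,0,0.1],[0,0,0,0,0,0,0],[0,0,0,0,0,0,0],[0,0,0,-0.4,0,0,0],[0,0,0,-0.5,0,0,0],[0,0,0,-0.5,0,0,0],[0,0,0,-0.3,0,0,0],[0,0,0,0,0,0,0.5]]'
python3 -m inch '[[0,0,0,0,0,-0.1,1],[0,0,0,0,0,0,1],[0,0,0,0,0,0,1],[0,0,0,0,0,0,1],[0,0,0,0,0,0,1],[0,0,0,0,0,0,1]]' 40
python3 -m inch '[[0,0,0,0.3,0,0,1],[0,0,0,0.3,0,0,1],[0,0,0,0.3,0,0,1],[0,0,0,0.25,0,0,1],[0,0,0,0.2,0,0,1],[0,0,0,0.15,0,0,1],[0,0,0,0.1,0,0,1],[0,0,0,0,0,0,1]]'
```

```text
clock: 20.87
eef_pos: [465.9, 93.2, 40.6]
tcp_rot: [-3.141, 0.002, 0.293]
contact_force: [-0.2, -0.2, 0.5]
opening: 0.886
grasp_force: 0.0
clock: 21.37
eef_pos: [468.6, 93.9, 43.2]
tcp_rot: [3.142, -0.0, 0.294]
contact_force: [-0.1, 0.9, -0.4]
opening: 0.008
grasp_force: 0.0
clock: 22.03
eef_pos: [507.2, 105.6, 43.3]
tcp_rot: [3.142, -0.0, 0.294]
contact_force: [0.2, 0.2, -0.8]
opening: -0.001
grasp_force: 0.0
```

```bash
python3 -m inch '[[0,0,0,0.12,0,0,1],[0,0,0,0.12,0,0,1],[0,0,0,0,0,0,1]]'
python3 -m inch '[[0,0,0,0.12,0,0,1],[0,0,0,0,0,0,1]]'
python3 -m inch '[[0,0,0,0.1,0,0,1],[0,0,0,0,0,0,1]]'
```

```text
clock: 22.28
eef_pos: [512.4, 107.1, 43.2]
tcp_rot: [3.142, 0.001, 0.294]
contact_force: [0.1, 0.1, -0.7]
opening: 0.002
grasp_force: 0.0
clock: 22.45
eef_pos: [512.7, 107.3, 42.8]
tcp_rot: [-3.141, 0.006, 0.294]
contact_force: [-7.7, -3.5, 5.1]
opening: 0.004
grasp_force: 4.4
clock: 22.62
eef_pos: [512.9, 107.4, 42.5]
tcp_rot: [-3.141, 0.01, 0.294]
contact_force: [-13.8, -5.0, 11.4]
opening: 0.001
grasp_force: 7.6
```

It stopped at the expected home position. Retreat and go for drive b.

```bash
python3 -m inch '[[0,0,0,-0.5,0,0,1],[0,0,0,-0.6,0,0,1],[0,0,0,-0.6,0,-0.4,1],[0,0,0,-0.6,0,-0.6,0.5],[0,0,0,-0.6,0,-0.6,0],[0,0,0,0,0,-0.3,0],[0,0,0,0,0,0,0]]'
python3 -m inch '[[0,0,0.038,0,0,0,0],[0,0,0.038,0,0,0,0],[0,0,0.038,0,0,0,0],[0,0,0.038,0,0,0,0],[0,0,0.036,0,0,0,0],[0,0,0,0,0,0,0],[0,0,0,0,0,0,0]]'
python3 -c "
from h import *
f=snap('top','t10.png'); drives(f)
go(420.2,-31.6,17.5,-16.8)"
```

```text
clock: 23.2
eef_pos: [449.5, 88.0, 92.4]
tcp_rot: [3.141, -0.003, 0.293]
contact_force: [2.0, 0.5, 0.1]
opening: 0.56
grasp_force: 0.0
clock: 23.78
eef_pos: [449.1, 88.0, 90.4]
tcp_rot: [-3.141, -0.0, -0.293]
contact_force: [0.3, -0.3, -0.6]
opening: 0.998
grasp_force: 0.0
drive [453.7 -41.7] [67.7 96.6] yaw -16.8 px [291. 228.]
drive [ 491.3 -300.5] [ 70.3 101.9] yaw -35.5 px [393. 211.]
drive [ 551.7 -151.4] [67.6 96.5] yaw 14.5 px [333. 188.]
turn 0.0 shift [0.28 4.91 2.92]
```

Drive c has been knocked to (552,-151), so I'll use that. Pick b now.

```bash
python3 -m inch '[[0,0,0,0.04,0.6,0,0],[0,0,0,0.04,0.8,0,0],[0,0,0,0.04,0.8,0,0],[0,0,0,0.04,0.8,0,0],[0,0,0,0.04,0.8,0,0],[0,0,0,0.04,0.7,0,0],[0,0,0,0.04,0.41,0,0],[0,0,0,0,0,0,0]]'
python3 -m inch '[[0,0,0,0,0,0.5,0],[0,0,0,0,0,0.5,0],[0,0,0,0,0,0.5,0],[0,0,0,0,0,0.5,0],[0,0,0,0,0,0.4,0],[0,0,0,0,0,0.3,0],[0,0,0,0,0,0.2,0],[0,0,0,0,0,0,0]]'
python3 -c "
from h import *
go(420.2,-31.6,17.5,-16.8)"
```

```text
clock: 24.5
eef_pos: [418.9, -32.9, 90.7]
tcp_rot: [3.141, 0.0, -0.297]
contact_force: [0.5, 0.3, -0.1]
opening: 0.999
grasp_force: 0.0
clock: 25.17
eef_pos: [418.8, -31.3, 17.5]
tcp_rot: [3.141, 0.001, -0.296]
contact_force: [0.1, -0.5, 0.9]
opening: 1.003
grasp_force: 0.0
turn -0.001 shift [ 0.06 -0.    0.  ]
```

```bash
python3 -m inch '[[0,0,0,0,0,0,0.1],[0,0,0,0,0,0,0.2],[0,0,0,0,0,0,0.4],[0,0,0,0,0,0,0.4],[0,0,0,0,0,0,0.4]]' 45
python3 -m inch '[[0,0,0,0,0,-0.2,0.4],[0,0,0,0,0,-0.4,0.4],[0,0,0,0,0,-0.5,0.4],[0,0,0,0,0,-0.5,0.4],[0,0,0,0,0,0,0.4]]'
python3 -m inch '[[0,0,-0.038,0,0,0,0.4],[0,0,-0.038,0,0,0,0.4],[0,0,-0.038,0,0,0,0.4],[0,0,-0.038,0,0,0,0.4],[0,0,-0.035,0,0,0,0.4],[0,0,0,0,0,0,0.4],[0,0,0,0,0,0,0.4]]'
python3 -c "
from h import *
go(431.8,82,60.5,16.8)"
```

```text
clock: 25.58
eef_pos: [419.4, -31.6, 19.3]
tcp_rot: [-3.141, -0.001, -0.297]
contact_force: [-2.2, 2.3, 10.2]
opening: 0.789
grasp_force: 47.5
clock: 26.0
eef_pos: [420.5, -31.8, 60.4]
tcp_rot: [-3.141, -0.004, -0.297]
contact_force: [0.3, -0.1, -0.9]
opening: 0.788
grasp_force: 50.4
clock: 26.58
eef_pos: [419.0, -31.7, 58.2]
tcp_rot: [3.142, -0.0, 0.287]
contact_force: [0.1, -0.0, -1.0]
opening: 0.784
grasp_force: 50.4
turn -0.002 shift [ 1.8  -4.21 -0.09]
```

```bash
python3 -m inch '[[0,0,-0.002,0,-0.5,-0.04,0.4],[0,0,0,0,-0.7,-0.04,0.4],[0,0,0,0,-0.7,0,0.4],[0,0,0,0,-0.7,0,0.4],[0,0,0,0,-0.7,0,0.4],[0,0,0,0,-0.6,0,0.4],[0,0,0,0,-0.31,0,0.4],[0,0,0,0,0,0,0.4]]'
python3 -m inch '[[0,0,0,0.3,0,0,0.4],[0,0,0,0.4,0,0,0.4],[0,0,0,0.4,0,0,0.4],[0,0,0,0.4,0,0,0.4],[0,0,0,0.3,0,0,0.4],[0,0,0,0,0,0,0.4],[0,0,0,0,0,0,0.4]]'
python3 -c "
from h import *
go(431.8,82,60.5,16.8)"
```

```text
clock: 27.25
eef_pos: [387.9, 69.9, 60.2]
tcp_rot: [-3.142, 0.0, 0.296]
contact_force: [-0.8, 0.1, -0.3]
opening: 0.789
grasp_force: 50.4
clock: 27.83
eef_pos: [431.8, 82.1, 60.1]
tcp_rot: [-3.142, 0.0, 0.297]
contact_force: [0.0, 0.2, -0.6]
opening: 0.785
grasp_force: 50.4
turn 0.001 shift [ 0.    0.   -0.02]
```

```bash
python3 -m inch '[[0,0,0,0.2,0,0,0.4],[0,0,0,0.2,0,0,0.4],[0,0,0,0.2,0,0,0.4],[0,0,0,0.2,0,0,0.4],[0,0,0,0.2,0,0,0.4],[0,0,0,0.2,0,0,0.4],[0,0,0,0.2,0,0,0.4],[0,0,0,0,0,0,0.4]]'
```

```text
clock: 28.5
eef_pos: [466.2, 92.8, 60.4]
tcp_rot: [3.141, -0.001, 0.297]
contact_force: [-0.7, 0.2, -0.4]
opening: 0.789
grasp_force: 50.4
```

Free entry. Continue, then release and push home.

```bash
python3 -m inch '[[0,0,0,0.25,0,0,0.4],[0,0,0,0.25,0,0,0.4],[0,0,0,0.25,0,0,0.4],[0,0,0,0.25,0,0,0.4],[0,0,0,0.25,0,0,0.4],[0,0,0,0.25,0,0,0.4],[0,0,0,0.2,0,0,0.4],[0,0,0,0,0,0,0.4]]'
python3 -c "
from h import *
snap('scene','s11.png')
b=cv2.imread('pics/s11.png')[130:250,195:355]
cv2.imwrite('pics/v11.png',cv2.resize(b,(640,480)))"
```

```text
clock: 29.17
eef_pos: [506.8, 105.2, 60.4]
tcp_rot: [3.141, -0.001, 0.297]
contact_force: [-0.2, 1.2, 0.4]
opening: 0.783
grasp_force: 50.4
```

View pics/v11.png

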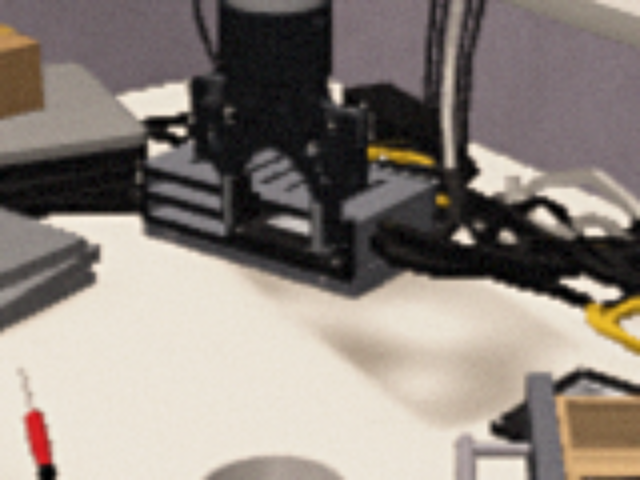

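```bash
python3 -m inch '[[0,0,0,0,0,0,0.1],[0,0,0,0,0,0,0],[0,0,0,0,0,0,0],[0,0,0,-0.4,0,0,0],[0,0,0,-0.5,0,0,0],[0,0,0,-0.5,0,0,0],[0,0,0,-0.3,0,0,0],[0,0,0,0,0,0,0.5]]'
python3 -m inch '[[0,0,0,0,0,-0.1,1],[0,0,0,0,0,0,1],[0,0,0,0,0,0,1],[0,0,0,0,0,0,1],[0,0,0,0,0,0,1],[0,0,0,0,0,0,1]]' 40
python3 -m inch '[[0,0,0,0.3,0,0,1],[0,0,0,0.3,0,0,1],[0,0,0,0.3,0,0,1],[0,0,0,0.3,0,0,1],[0,0,0,0.2,0,0,1],[0,0,0,0.2,0,0,1],[0,0,0,0.1,0,0,1],[0,0,0,0,0,0,1]]'
python3 -m inch '[[0,0,0,0.12,0,0,1],[0,0,0,0.06,0,0,1],[0,0,0,0,0,0,1]]'
python3 -m inch '[[0,0,0,0.1,0,0,1],[0,0,0,0,0,0,1]]'
```

```text
clock: 29.88
eef_pos: [462.4, 91.8, 60.1]
tcp_rot: [-3.141, 0.002, 0.297]
contact_force: [-0.8, 0.9, 0.7]
opening: 0.882
grasp_force: 0.0
clock: 30.38
eef_pos: [465.0, 92.5, 62.7]
tcp_rot: [-3.142, -0.0, 0.297]
contact_force: [0.3, -0.1, 0.3]
opening: 0.007
grasp_force: 0.0
clock: 31.05
eef_pos: [506.1, 105.0, 62.8]
tcp_rot: [3.142, -0.001, 0.297]
contact_force: [0.9, 0.2, -0.3]
opening: -0.0
grasp_force: 0.0
clock: 31.3
eef_pos: [510.0, 106.2, 62.8]
tcp_rot: [3.142, -0.0, 0.297]
contact_force: [-1.0, 0.6, -0.3]
opening: 0.008
grasp_force: 0.0
clock: 31.47
eef_pos: [512.5, 107.0, 62.9]
tcp_rot: [3.142, -0.0, 0.297]
contact_force: [-0.7, 0.5, -0.2]
opening: -0.0
grasp_force: 0.0
```

```bash
python3 -m inch '[[0,0,0,0.1,0,0,1],[0,0,0,0,0,0,1]]'
python3 -m inch '[[0,0,0,0.1,0,0,1],[0,0,0,0,0,0,1]]'
```

```text
clock: 31.63
eef_pos: [512.7, 107.1, 62.4]
tcp_rot: [-3.141, 0.004, 0.297]
contact_force: [-6.8, -1.6, 5.3]
opening: -0.002
grasp_force: 3.3
clock: 31.8
eef_pos: [512.9, 107.2, 62.1]
tcp_rot: [-3.141, 0.009, 0.297]
contact_force: [-12.6, -4.7, 9.5]
opening: -0.003
grasp_force: 6.6
```

Both right bays are filled to the same depth. Drive c lies close to the open drawer, so I'll take it by its middle, set it down in the open and grip it again at its rear.

```bash
python3 -m inch '[[0,0,0,-0.5,0,0,1],[0,0,0,-0.6,0,-0.2,1],[0,0,0,-0.6,0,-0.5,1],[0,0,0.006,-0.5,0,-0.5,0.5],[0,0,0.006,0,0,-0.4,0],[0,0,0,0,0,0,0],[0,0,0,0,0,0,0]]'
python3 -c "
from h import *
f=snap('top','t12.png'); drives(f)
go(551.7,-151.4,100,14.5)"
```

```text
clock: 32.38
eef_pos: [466.0, 92.6, 103.6]
tcp_rot: [3.141, -0.003, 0.259]
contact_force: [0.1, 0.6, 0.2]
opening: 0.565
grasp_force: 0.0
drive [ 491.2 -300.6] [ 70.6 102. ] yaw -35.5 px [392. 211.]
drive [ 551.6 -151.2] [67.5 97.2] yaw 14.1 px [333. 188.]
turn 0.002 shift [ 0.89 10.31  0.12]
```

```bash
python3 -m inch '[[0,0,0.002,0.1,0.6,0,0],[0,0,0,0.1,0.8,0,0],[0,0,0,0.1,0.8,0,0],[0,0,0,0.1,0.8,0,0],[0,0,0,0.1,0.8,0,0],[0,0,0,0.1,0.8,0,0],[0,0,0,0.1,0.8,0,0],[0,0,0,0.1,0.8,0,0]]'
python3 -m inch '[[0,0,0,0.1,0.8,0,0],[0,0,0,0,0.8,0,0],[0,0,0,0,0.8,0,0],[0,0,0,0,0.8,0,0],[0,0,0,0,0.6,0,0],[0,0,0,0,0.3,0,0],[0,0,0,0,0,0,0],[0,0,0,0,0,0,0]]'
python3 -c "
from h import *
go(551.6,-151.2,17.5,14.3)"
```

```text
clock: 33.1
eef_pos: [523.3, -53.7, 101.9]
tcp_rot: [-3.141, 0.001, 0.253]
contact_force: [0.4, 0.3, 0.8]
opening: 0.998
grasp_force: 0.0
clock: 33.77
eef_pos: [550.4, -151.2, 102.3]
tcp_rot: [-3.141, 0.001, 0.252]
contact_force: [-0.1, 0.4, -0.6]
opening: 1.0
grasp_force: 0.0
turn 0.001 shift [0.05 0.01 3.39]
```

```bash
python3 -m inch '[[0,0,0,0,0,0.6,0],[0,0,0,0,0,0.6,0],[0,0,0,0,0,0.6,0],[0,0,0,0,0,0.6,0],[0,0,0,0,0,0.5,0],[0,0,0,0,0,0.3,0],[0,0,0,0,0,0.19,0],[0,0,0,0,0,0,0]]'
python3 -m inch '[[0,0,0,0,0,0,0.1],[0,0,0,0,0,0,0.2],[0,0,0,0,0,0,0.4],[0,0,0,0,0,0,0.4],[0,0,0,0,0,0,0.4]]' 45
python3 -m inch '[[0,0,0,0,0,-0.2,0.4],[0,0,0,0,0,-0.5,0.4],[0,0,0,0,0,-0.5,0.4],[0,0,0,0,0,-0.2,0.4],[0,0,0,0,0,0,0.4]]'
python3 -c "
from h import *
go(450,20,50,16.8)"
```

```text
clock: 34.43
eef_pos: [550.1, -150.9, 17.2]
tcp_rot: [-3.141, 0.001, 0.253]
contact_force: [-0.8, -0.2, 0.2]
opening: 1.002
grasp_force: 0.0
clock: 34.85
eef_pos: [551.1, -151.5, 19.4]
tcp_rot: [3.141, -0.001, 0.253]
contact_force: [-1.9, 2.5, 7.9]
opening: 0.793
grasp_force: 48.3
clock: 35.27
eef_pos: [552.0, -151.8, 55.3]
tcp_rot: [3.14, -0.003, 0.253]
contact_force: [-0.4, 0.5, -1.1]
opening: 0.79
grasp_force: 50.5
turn -0.013 shift [-1.92 -7.76  0.21]
```

```bash
python3 -m inch '[[0,0,-0.013,-0.2,-0.6,0,0.4],[0,0,0,-0.3,-0.8,0,0.4],[0,0,0,-0.3,-0.8,0,0.4],[0,0,0,-0.3,-0.8,0,0.4],[0,0,0,-0.3,-0.8,0,0.4],[0,0,0,-0.3,-0.8,0,0.4],[0,0,0,-0.2,-0.8,0,0.4],[0,0,0,0,-0.8,0,0.4]]'
python3 -m inch '[[0,0,0,0,-0.8,0,0.4],[0,0,0,0,-0.5,0,0.4],[0,0,0,0,-0.2,0,0.4],[0,0,0,0,0,0.4,0.4],[0,0,0,0,0,0.5,0.4],[0,0,0,0,0,0.4,0.4],[0,0,0,0,0,0,0.4]]'
python3 -c "
from h import *
go(450,20,20,16.8)"
```

```text
clock: 35.93
eef_pos: [459.1, -15.8, 53.0]
tcp_rot: [-3.141, 0.001, 0.293]
contact_force: [-0.4, -0.3, -1.3]
opening: 0.788
grasp_force: 50.5
clock: 36.52
eef_pos: [449.2, 18.9, 18.7]
tcp_rot: [-3.141, 0.002, 0.293]
contact_force: [-0.7, 0.8, -1.1]
opening: 0.784
grasp_force: 69.8
turn -0.0 shift [ 0.04 -0.03 -0.05]
```

```bash
python3 -m inch '[[0,0,0,0,0,0,0.1],[0,0,0,0,0,0,0],[0,0,0,0,0,0,0],[0,0,0,-0.4,0,0,0],[0,0,0,-0.5,0,0,0],[0,0,0,-0.5,0,0,0],[0,0,0,0,0,0,0],[0,0,0,0,0,0,0]]' 45
python3 -m inch '[[0,0,0,0,0,0,0.1],[0,0,0,0,0,0,0.2],[0,0,0,0,0,0,0.4],[0,0,0,0,0,0,0.4],[0,0,0,0,0,0,0.4]]' 45
python3 -m inch '[[0,0,0,0,0,-0.2,0.4],[0,0,0,0,0,-0.5,0.4],[0,0,0,0,0,-0.5,0.4],[0,0,0,0,0,-0.45,0.4],[0,0,0,0,0,0,0.4],[0,0,0,0,0,0,0.4]]'
python3 -c "
from h import *
go(400.8,184.9,60.4,16.8)
s=snap('scene','s13.png');f=snap('top','t13.png')
b=cv2.imread('pics/s13.png')[130:250,195:355];a=cv2.imread('pics/t13.png')[140:300,130:345]
cv2.imwrite('pics/v13.png',np.hstack([cv2.resize(a,(400,300)),cv2.resize(b,(400,300))]))"
```

```text
clock: 37.18
eef_pos: [415.8, 9.1, 20.8]
tcp_rot: [-3.142, 0.0, 0.293]
contact_force: [1.0, -0.4, -0.8]
opening: 1.001
grasp_force: 0.0
clock: 37.6
eef_pos: [417.5, 9.4, 21.5]
tcp_rot: [3.141, -0.001, 0.294]
contact_force: [-3.7, -0.9, 22.1]
opening: 0.771
grasp_force: 43.9
clock: 38.1
eef_pos: [417.4, 9.5, 62.1]
tcp_rot: [3.141, -0.002, 0.294]
contact_force: [-0.0, 0.2, -0.7]
opening: 0.597
grasp_force: 0.0
turn 0.0 shift [ 1.39 -6.91  0.07]
```

View pics/v13.png

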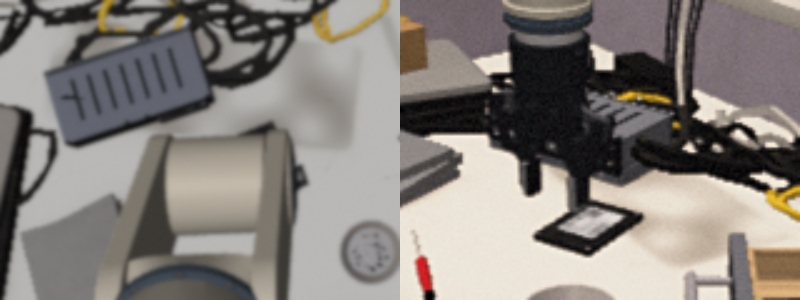

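The right half shows the grip slipped off: I closed too high. The drive lies at (590,228) in the composite. I'll locate it from its corners.

```bash
python3 -c "
from h import *
f=dict(np.load('pics/s13.npz'))
g=f['pixels'].astype(int).sum(2); U,V=np.meshgrid(range(640),range(400))
m=((g<300)&(U>245)&(U<296)&(V>206)&(V<236)&(V-206>(270-U)*.3)).astype(np.uint8); m[:, :]=cv2.morphologyEx(m,cv2.MORPH_CLOSE,np.ones((3,3)))
n,l,s,c=cv2.connectedComponentsWithStats(m);print(s[1:].tolist())
P=np.array([ray(f,*p,7)[:2] for p in [(249,224.8),(271.8,231),(291.8,215.2),(271.8,211.2)]],np.float32);print(P.round(0).tolist(),P.mean(0),np.degrees(np.arctan2(*(P[2]-P[1])[::-1])),np.degrees(np.arctan2(*(P[3]-P[0])[::-1])))
go(450-33.5,20-10,17.3,16.8)"
```

```text
[[249, 207, 43, 25, 406]]
[[398.0, 13.0], [424.0, -48.0], [516.0, -7.0], [488.0, 44.0]] [456.46033     0.7891922] 24.100664 18.854431
turn 0.0 shift [ 0.01 -0.02  1.76]
```

```bash
python3 -m inch '[[0,0,0,0,-0.6,-0.4,0],[0,0,0,0,-0.8,-0.4,0],[0,0,0,0,-0.8,-0.4,0],[0,0,0,0,-0.8,0,0],[0,0,0,0,-0.8,0,0],[0,0,0,0,-0.8,0,0],[0,0,0,0,-0.4,0,0],[0,0,0,0,0,0,0]]' 45
python3 -c "
from h import *
f=snap('top','t14.png'); drives(f)
go(450-33.5,20-10,17.3,16.8)"
```

```text
clock: 38.87
eef_pos: [379.6, 130.1, 91.2]
tcp_rot: [-3.141, 0.001, 0.296]
contact_force: [0.3, -0.5, -0.3]
opening: 1.002
grasp_force: 0.0
drive [457.2   8.3] [68.1 98.1] yaw 20.8 px [271. 227.]
drive [ 491.2 -300.6] [ 70.6 102. ] yaw -35.5 px [392. 211.]
turn 0.001 shift [0.02 4.99 2.96]
```

```bash
python3 -m inch '[[0,0,-0.021,0,0,0,0],[0,0,0,0,0,0,0]]'
python3 -c "
from h import *
go(424.5,-4.1,17.3,20.8)"
```

```text
clock: 39.08
eef_pos: [380.4, 128.3, 91.4]
tcp_rot: [3.141, 0.001, 0.362]
contact_force: [0.2, 0.9, 0.1]
opening: 1.0
grasp_force: 0.0
turn -0.0 shift [-0.23  5.58  2.97]
```

```bash
python3 -m inch '[[0,0,0,-0.23,0.6,0,0],[0,0,0,0,0.8,0,0],[0,0,0,0,0.8,0,0],[0,0,0,0,0.8,0,0],[0,0,0,0,0.8,0,0],[0,0,0,0,0.8,0,0],[0,0,0,0,0.6,0,0],[0,0,0,0,0.38,0,0]]'
python3 -m inch '[[0,0,0,0,0,0.4,0],[0,0,0,0,0,0.5,0],[0,0,0,0,0,0.5,0],[0,0,0,0,0,0.5,0],[0,0,0,0,0,0.5,0],[0,0,0,0,0,0.4,0],[0,0,0,0,0,0.17,0],[0,0,0,0,0,0,0]]'
python3 -c "
from h import *
go(424.5,-4.1,17.3,20.8)"
python3 -m inch '[[0,0,0,0,0,0,0.1],[0,0,0,0,0,0,0.2],[0,0,0,0,0,0,0.4],[0,0,0,0,0,0,0.4],[0,0,0,0,0,0,0.4]]' 45
```

```text
clock: 39.75
eef_pos: [424.5, -5.7, 91.6]
tcp_rot: [3.141, 0.0, 0.356]
contact_force: [-0.6, 1.0, -0.6]
opening: 0.998
grasp_force: 0.0
clock: 40.42
eef_pos: [423.3, -3.9, 16.7]
tcp_rot: [-3.141, 0.002, 0.359]
contact_force: [-0.5, -0.7, 0.7]
opening: 1.001
grasp_force: 0.0
turn -0.001 shift [ 0.04  0.03 -0.02]
clock: 40.83
eef_pos: [424.3, -3.7, 18.5]
tcp_rot: [3.141, -0.001, 0.36]
contact_force: [-2.9, -1.2, 9.1]
opening: 0.792
grasp_force: 47.9
```

```bash
python3 -m inch '[[0,0,0,0,0,-0.2,0.4],[0,0,0,0,0,-0.5,0.4],[0,0,0,0,0,-0.5,0.4],[0,0,0,0,0,-0.4,0.4],[0,0,0.021,0,0,0,0.4],[0,0,0,0,0,0,0.4],[0,0,0,0,0,0,0.4]]'
python3 -c "
from h import *
go(396,183.5,59.5,16.8)"
```

```text
clock: 41.42
eef_pos: [424.3, -3.6, 58.1]
tcp_rot: [3.141, -0.001, 0.295]
contact_force: [0.6, 0.6, -1.9]
opening: 0.79
grasp_force: 50.6
turn 0.001 shift [ 1.08 -7.49 -0.06]
```

```bash
python3 -m inch '[[0,0,0,0,-0.6,-0.06,0.4],[0,0,0,0,-0.8,0,0.4],[0,0,0,0,-0.8,0,0.4],[0,0,0,0,-0.8,0,0.4],[0,0,0,0,-0.8,0,0.4],[0,0,0,0,-0.8,0,0.4],[0,0,0,0,-0.8,0,0.4],[0,0,0,0,-0.8,0,0.4]]'
python3 -m inch '[[0,0,0,0,-0.8,0,0.4],[0,0,0,0.2,-0.49,0,0.4],[0,0,0,0.4,0,0,0.4],[0,0,0,0.4,0,0,0.4],[0,0,0,0.08,0,0,0.4],[0,0,0,0,0,0,0.4],[0,0,0,0,0,0,0.4]]'
python3 -c "
from h import *
go(400.8,184.9,59.5,16.8)"
```

```text
clock: 42.08
eef_pos: [378.5, 145.6, 58.9]
tcp_rot: [3.142, 0.001, 0.296]
contact_force: [1.4, 0.4, -1.0]
opening: 0.793
grasp_force: 50.7
clock: 42.67
eef_pos: [395.7, 182.7, 58.9]
tcp_rot: [3.141, 0.001, 0.293]
contact_force: [0.6, -0.0, -1.5]
opening: 0.794
grasp_force: 50.7
turn -0.0 shift [ 0.22 -0.03 -0.03]
```

```bash
python3 -m inch '[[0,0,0,0.22,-0.03,-0.03,0.4],[0,0,0,0.2,0,0,0.4],[0,0,0,0.2,0,0,0.4],[0,0,0,0.2,0,0,0.4],[0,0,0,0.2,0,0,0.4],[0,0,0,0.2,0,0,0.4],[0,0,0,0.2,0,0,0.4],[0,0,0,0,0,0,0.4]]'
```

```text
clock: 43.33
eef_pos: [430.7, 194.9, 59.9]
tcp_rot: [-3.141, -0.001, 0.294]
contact_force: [0.1, -1.0, -0.5]
opening: 0.789
grasp_force: 50.7
```

```bash
python3 -m inch '[[0,0,0,0.2,0,0,0.4],[0,0,0,0.3,0,0,0.4],[0,0,0,0.3,0,0,0.4],[0,0,0,0.3,0,0,0.4],[0,0,0,0.3,0,0,0.4],[0,0,0,0.3,0,0,0.4],[0,0,0,0.2,0,0,0.4],[0,0,0,0,0,0,0.4]]'
```

```text
clock: 44.0
eef_pos: [476.3, 208.7, 59.9]
tcp_rot: [-3.141, -0.001, 0.294]
contact_force: [0.5, 1.5, -1.1]
opening: 0.792
grasp_force: 50.7
```

```bash
python3 -m inch '[[0,0,0,0,0,0,0.1],[0,0,0,0,0,0,0],[0,0,0,0,0,0,0],[0,0,0,-0.4,0,0,0],[0,0,0,-0.5,0,0,0],[0,0,0,-0.5,0,0,0],[0,0,0,-0.3,0,0,0],[0,0,0,0,0,0,0.5]]'
python3 -m inch '[[0,0,0,0,0,-0.1,1],[0,0,0,0,0,0,1],[0,0,0,0,0,0,1],[0,0,0,0,0,0,1],[0,0,0,0,0,0,1],[0,0,0,0,0,0,1]]' 40
python3 -m inch '[[0,0,0,0.3,0,0,1],[0,0,0,0.3,0,0,1],[0,0,0,0.3,0,0,1],[0,0,0,0.3,0,0,1],[0,0,0,0.2,0,0,1],[0,0,0,0.2,0,0,1],[0,0,0,0.1,0,0,1],[0,0,0,0,0,0,1]]'
python3 -m inch '[[0,0,0,0.1,0,0,1],[0,0,0,0.1,0,0,1],[0,0,0,0,0,0,1]]'
```

```text
clock: 44.67
eef_pos: [431.8, 195.0, 59.6]
tcp_rot: [3.141, 0.002, 0.294]
contact_force: [-0.7, 0.7, -0.7]
opening: 0.886
grasp_force: 0.0
clock: 45.17
eef_pos: [434.4, 195.9, 62.2]
tcp_rot: [-3.142, 0.0, 0.294]
contact_force: [0.6, -0.3, -0.6]
opening: 0.014
grasp_force: 0.0
clock: 45.83
eef_pos: [475.6, 208.4, 62.3]
tcp_rot: [-3.142, -0.001, 0.294]
contact_force: [-0.3, -0.0, -0.5]
opening: -0.001
grasp_force: 0.0
clock: 46.08
eef_pos: [480.1, 209.8, 62.4]
tcp_rot: [-3.142, -0.0, 0.294]
contact_force: [1.0, 0.2, -0.6]
opening: -0.002
grasp_force: 0.0
```

```bash
python3 -m inch '[[0,0,0,0.1,0,0,1],[0,0,0,0,0,0,1]]'
python3 -m inch '[[0,0,0,0.1,0,0,1],[0,0,0,0,0,0,1]]'
python3 -m inch '[[0,0,0,0.1,0,0,1],[0,0,0,0,0,0,1]]'
```

```text
clock: 46.25
eef_pos: [480.7, 209.8, 62.0]
tcp_rot: [3.141, 0.003, 0.294]
contact_force: [-4.4, -1.3, 4.1]
opening: -0.001
grasp_force: 2.5
clock: 46.42
eef_pos: [480.9, 209.8, 61.7]
tcp_rot: [3.141, 0.008, 0.293]
contact_force: [-12.5, -2.9, 8.3]
opening: -0.004
grasp_force: 6.0
clock: 46.58
eef_pos: [481.2, 209.8, 61.4]
tcp_rot: [3.141, 0.013, 0.293]
contact_force: [-18.7, -4.4, 14.3]
opening: -0.0
grasp_force: 9.5
```

Home at the expected depth. Retreat, look at the rack, and go round to the front of the handle.

```bash
python3 -m inch '[[0,0,0,-0.5,0,0,1],[0,0,0,-0.6,0,-0.2,1],[0,0,0,-0.6,0,-0.5,1],[0,0,0,-0.3,0,-0.6,1],[0,0,0,0,0,-0.5,1],[0,0,0,0,0,0,1]]'
python3 -m inch '[[0,0,0.038,0,0,0,1],[0,0,0.038,0,0,0,1],[0,0,0.038,0,0,0,1],[0,0,0.038,0,0,0,1],[0,0,0.038,0,0,0,1],[0,0,0.038,0,0,0,1],[0,0,0.038,0,0,0,1],[0,0,0.037,0,0,0,1]]'
python3 -c "
from h import *
go(360,-201.5,105,-37.8)"
```

```text
clock: 47.08
eef_pos: [439.9, 197.8, 109.3]
tcp_rot: [-3.141, -0.003, 0.294]
contact_force: [1.1, -0.2, 0.6]
opening: 0.001
grasp_force: 0.0
clock: 47.75
eef_pos: [439.2, 197.4, 106.7]
tcp_rot: [3.142, 0.0, -0.664]
contact_force: [-0.1, -0.6, 0.8]
opening: -0.002
grasp_force: 0.0
turn -0.001 shift [ 7.28 14.55  0.07]
```

```bash
python3 -m inch '[[0,0,0,0.4,0.7,0,1],[0,0,0,0.4,0.8,0,1],[0,0,0,0.4,0.8,0,1],[0,0,0,0.4,0.8,0,1],[0,0,0,0.4,0.8,0,1],[0,0,0,0.4,0.8,0,1],[0,0,0,0.4,0.8,0,1],[0,0,0,0.4,0.8,0,1]]'
python3 -m inch '[[0,0,0,0.4,0.8,0,1],[0,0,0,0.4,0.8,0,1],[0,0,0,0.4,0.8,0,1],[0,0,0,0.4,0.8,0,1],[0,0,0,0.4,0.8,0,1],[0,0,0,0.4,0.8,0,1],[0,0,0,0.4,0.8,0,1],[0,0,0,0.4,0.8,0,1]]'
python3 -m inch '[[0,0,0,0.4,0.8,0,1],[0,0,0,0.3,0.8,0,1],[0,0,0,0.1,0.25,0,1],[0,0,0,0,0,0,1],[0,0,0,0,0,0,1]]'
python3 -c "
from h import *
go(360,-201.5,52,-37.8)
s=snap('scene','s15.png');f=snap('top','t15.png'); drives(f)
b=cv2.imread('pics/s15.png')[130:330,195:445];a=cv2.imread('pics/t15.png')[130:290,140:460]
cv2.imwrite('pics/v15.png',np.vstack([cv2.resize(a,(600,300)),cv2.resize(b,(600,300))]))"
```

```text
clock: 48.42
eef_pos: [405.9, 22.8, 106.9]
tcp_rot: [-3.141, -0.0, -0.658]
contact_force: [1.1, -0.2, -0.1]
opening: -0.002
grasp_force: 0.0
clock: 49.08
eef_pos: [371.3, -152.9, 106.9]
tcp_rot: [-3.141, -0.0, -0.658]
contact_force: [0.6, 0.3, -0.6]
opening: 0.001
grasp_force: 0.0
clock: 49.5
eef_pos: [358.8, -200.4, 106.9]
tcp_rot: [-3.141, 0.001, -0.66]
contact_force: [0.8, -0.6, -0.8]
opening: -0.0
grasp_force: 0.0
turn 0.0 shift [0.07 0.01 2.2 ]
drive [ 491.3 -300.3] [ 71.  102.3] yaw -35.9 px [392. 211.]
```

View pics/v15.png

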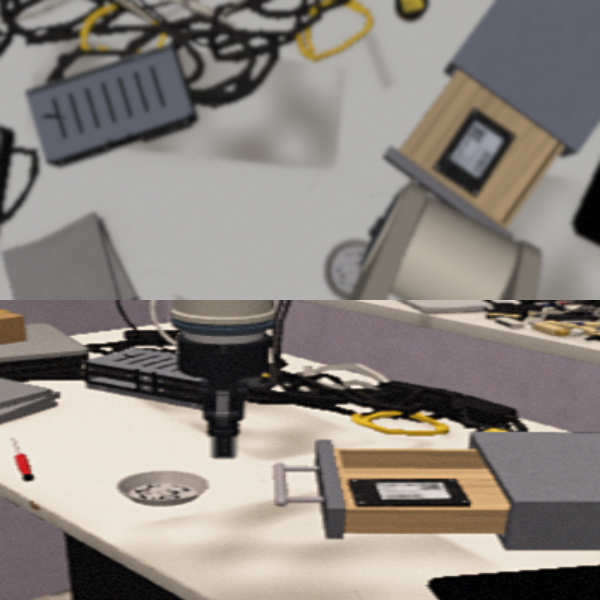

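All three drives sit home in the rack and the finished one lies in the drawer at (475,150). The hand is in front of the handle. Lower and push the drawer shut.

```bash
python3 -m inch '[[0,0,0,0.05,0,0.4,1],[0,0,0,0,0,0.6,1],[0,0,0,0,0,0.6,1],[0,0,0,0,0,0.5,1],[0,0,0,0,0,0,1],[0,0,0,0,0,0,1]]'
python3 -m inch '[[0,0,0,0.2,0,0,1],[0,0,0,0.3,0,0,1],[0,0,0,0.3,0,0,1],[0,0,0,0.3,0,0,1],[0,0,0,0.3,0,0,1],[0,0,0,0.3,0,0,1],[0,0,0,0.3,0,0,1],[0,0,0,0.3,0,0,1]]'
python3 -m inch '[[0,0,0,0.3,0,0,1],[0,0,0,0.3,0,0,1],[0,0,0,0.3,0,0,1],[0,0,0,0.3,0,0,1],[0,0,0,0.3,0,0,1],[0,0,0,0.3,0,0,1],[0,0,0,0.3,0,0,1],[0,0,0,0.3,0,0,1]]'
python3 -m inch '[[0,0,0,0.3,0,0,1],[0,0,0,0.3,0,0,1],[0,0,0,0.3,0,0,1],[0,0,0,0.3,0,0,1],[0,0,0,0.2,0,0,1],[0,0,0,0,0,0,1]]'
python3 -c "
from h import *
go(485.4,-298.7,54,-37.8)"
```

```text
clock: 50.1
eef_pos: [359.6, -200.3, 54.5]
tcp_rot: [3.141, 0.002, -0.657]
contact_force: [0.0, -0.3, 0.2]
opening: -0.002
grasp_force: 0.0
clock: 50.77
eef_pos: [405.9, -237.0, 54.8]
tcp_rot: [3.142, 0.0, -0.658]
contact_force: [-2.0, 0.4, 0.5]
opening: -0.002
grasp_force: 0.7
clock: 51.43
eef_pos: [453.3, -273.6, 54.7]
tcp_rot: [3.142, 0.0, -0.658]
contact_force: [-2.6, -0.6, 0.0]
opening: 0.001
grasp_force: 0.7
clock: 51.93
eef_pos: [481.9, -295.5, 55.0]
tcp_rot: [-3.141, -0.002, -0.658]
contact_force: [0.2, 0.1, 1.0]
opening: 0.0
grasp_force: 0.0
turn 0.0 shift [0.19 0.02 0.04]
```

```bash
python3 -m inch '[[0,0,0,0.12,0,0,1],[0,0,0,0,0,0,1]]'
python3 -m inch '[[0,0,0,0.1,0,0,1],[0,0,0,0,0,0,1]]'
python3 -m inch '[[0,0,0,0.1,0,0,1],[0,0,0,0,0,0,1]]'
python3 -m inch '[[0,0,0,0.1,0,0,1],[0,0,0,0,0,0,1]]'
```

```text
clock: 52.1
eef_pos: [483.3, -296.6, 54.8]
tcp_rot: [-3.141, -0.001, -0.658]
contact_force: [-0.0, -0.6, 0.7]
opening: -0.0
grasp_force: 0.0
clock: 52.27
eef_pos: [485.0, -298.0, 54.8]
tcp_rot: [-3.142, -0.0, -0.658]
contact_force: [0.2, -0.1, 0.7]
opening: -0.0
grasp_force: 0.1
clock: 52.43
eef_pos: [487.1, -299.6, 54.9]
tcp_rot: [-3.142, -0.0, -0.658]
contact_force: [-0.5, 0.2, -0.2]
opening: 0.001
grasp_force: 0.2
clock: 52.6
eef_pos: [489.2, -301.3, 54.8]
tcp_rot: [-3.142, -0.0, -0.658]
contact_force: [-0.7, 0.7, -0.3]
opening: 0.001
grasp_force: 0.1
```

```bash
python3 -m inch '[[0,0,0,0.1,0,0,1],[0,0,0,0,0,0,1]]'
python3 -m inch '[[0,0,0,0.1,0,0,1],[0,0,0,0,0,0,1]]'
python3 -m inch '[[0,0,0,0.1,0,0,1],[0,0,0,0,0,0,1]]'
```

```text
clock: 52.77
eef_pos: [489.4, -301.5, 54.5]
tcp_rot: [3.141, 0.004, -0.658]
contact_force: [-6.0, 4.6, 5.7]
opening: 0.001
grasp_force: 3.6
clock: 52.93
eef_pos: [489.5, -301.7, 54.1]
tcp_rot: [3.141, 0.009, -0.658]
contact_force: [-10.7, 8.9, 10.4]
opening: -0.0
grasp_force: 7.0
clock: 53.1
eef_pos: [489.6, -301.8, 53.8]
tcp_rot: [3.141, 0.013, -0.658]
contact_force: [-15.3, 12.9, 14.6]
opening: 0.001
grasp_force: 10.6
```

The drawer is hard against its stop. Retreat clear and check the end state closely.

```bash
python3 -m inch '[[0,0,0,-0.4,0,0,1],[0,0,0,-0.6,0,0,1],[0,0,0,-0.6,0,-0.5,1],[0,0,0,0,0,-0.8,1],[0,0,0,0,0,-0.8,1],[0,0,0,0,0,-0.8,1],[0,0,0,0,0,-0.5,1],[0,0,0,0,0,0,1]]'
python3 - <<'E'
from h import *
f=snap('top','t16.png');s=snap('scene','s16.png')
a=f['pixels'][150:225,145:255][:,:,::-1];b=s['pixels'][155:210,220:310][:,:,::-1];c=s['pixels'][180:330,290:490][:,:,::-1]
cv2.imwrite('pics/v16.png',np.vstack([np.hstack([cv2.resize(a,(400,273),interpolation=3),cv2.resize(b,(400,273),interpolation=3)]),np.hstack([cv2.resize(c,(400,300)),cv2.resize(f['pixels'][80:290,260:540][:,:,::-1],(400,300))])]))
E
```

```text
clock: 53.77
eef_pos: [464.8, -282.2, 142.6]
tcp_rot: [-3.141, -0.006, -0.658]
contact_force: [1.1, -0.0, 0.5]
opening: 0.001
grasp_force: 0.0
```

View pics/v16.png

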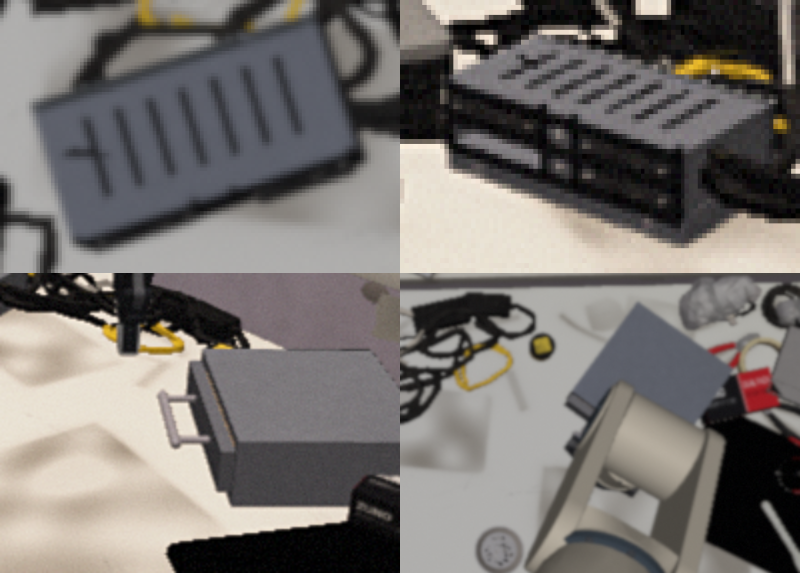

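The drives' ends stand a few mm proud in a thin even strip in three bays. The left low bay is free, the drawer is shut, and the dish and tub are untouched. Hand in.

```bash
python3 -c "
from rig import r
print(r.sign_off())"
```

```text
the job is handed in; nothing more can be done
None
```

The job is handed in at about 54 s: the one finished drive is in the drawer, all three new drives are pushed to a hard stop in their own bays (right low, right high, left high), the drawer is shut, and I left the dish and tub alone; fingertips pressed the drawer floor at 93 N while laying the old drive down (below the 120 N wrist limit), and drive c took a second grip.

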